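# Take down a crosswise pile of boxed lures and put each in its stock tray

### The job

Take the crosswise pile of boxed lures down from the top, moving the lower two only after both upper ones are put away, and set each box in the wooden tray whose sample lure has its colour. Each box must lie the right way up and flat on the floor of the tray's box compartment; set the boxes down, do not drop or tip them, and leave the jar and the cutters where they are.

Things in the scene. Friction and masses are not known exactly. Their poses are not given: they have to be found in the camera images.
- box_red: clear lure box with a red card band round its middle and a red lure inside: rigid block 150 (x) x 50 (y) x 30 mm (z, up), 50-100 g. Origin: centre of underside. One of the upper two of the pile, parallel, 100 mm apart centre to centre, laid across the lower two; underside at z = 33 mm. Grasp it across y; either end may lead
- box_yellow: clear lure box with a yellow card band round its middle and a yellow lure inside: rigid block 150 (x) x 50 (y) x 30 mm (z, up), 50-100 g. Origin: centre of underside. One of the upper two of the pile, parallel, 100 mm apart centre to centre, laid across the lower two; underside at z = 33 mm. Grasp it across y; either end may lead
- box_green: clear lure box with a green card band round its middle and a green lure inside: rigid block 150 (x) x 50 (y) x 30 mm (z, up), 50-100 g. Origin: centre of underside. One of the lower two of the pile, lying parallel on a 3 mm green mat, 100 mm apart centre to centre (50 mm gap). Grasp it across y; either end may lead
- box_blue: clear lure box with a blue card band round its middle and a blue lure inside: rigid block 150 (x) x 50 (y) x 30 mm (z, up), 50-100 g. Origin: centre of underside. One of the lower two of the pile, lying parallel on a 3 mm green mat, 100 mm apart centre to centre (50 mm gap). Grasp it across y; either end may lead
- tray_red: fixed wooden tray, outside 180 x 120 mm, with a red sample lure. Origin: underside, below the middle of the box compartment, inside 168 (x) x 68 mm (y); floor 4 mm and tops of the 6 mm thick rims 12 mm above the origin. Beyond its +y rim a 34 mm wide strip holds the fixed sample lure (59 mm from the origin in y, top 17 mm up)
- tray_yellow: fixed wooden tray, outside 180 x 120 mm, with a yellow sample lure. Origin: underside, below the middle of the box compartment, inside 168 (x) x 68 mm (y); floor 4 mm and tops of the 6 mm thick rims 12 mm above the origin. Beyond its +y rim a 34 mm wide strip holds the fixed sample lure (59 mm from the origin in y, top 17 mm up)
- tray_green: fixed wooden tray, outside 180 x 120 mm, with a green sample lure. Origin: underside, below the middle of the box compartment, inside 168 (x) x 68 mm (y); floor 4 mm and tops of the 6 mm thick rims 12 mm above the origin. Beyond its +y rim a 34 mm wide strip holds the fixed sample lure (59 mm from the origin in y, top 17 mm up)
- tray_blue: fixed wooden tray, outside 180 x 120 mm, with a blue sample lure. Origin: underside, below the middle of the box compartment, inside 168 (x) x 68 mm (y); floor 4 mm and tops of the 6 mm thick rims 12 mm above the origin. Beyond its +y rim a 34 mm wide strip holds the fixed sample lure (59 mm from the origin in y, top 17 mm up)
- jar: bystander: clear jar of brass split rings with a black lid, 54 mm across, 60 mm high; origin: centre of its underside
- pliers: bystander: side cutters with orange handles lying flat, 160 mm long (its x, jaws at +x), up to 50 mm wide, 12 mm high; origin: underside, near the middle
Mind the look-alikes: they are no part of the job. What is shaped like the box_yellow but pink is not meant. What is shaped like the box_green but pink is not meant.

How it is judged:
On the way:
1. the two upper boxes (red and yellow) lie in their trays while the lower two (green and blue) still lie within 30 mm of where they were (x of box_red in the frame of tray_red between -0.013 and 0.013 m and y of box_red in the frame of tray_red between -0.013 and 0.013 m and z of box_red in the frame of tray_red between 0.001 and 0.008 m and angle between each of box_red, box_yellow's own z axis and vertical below 0.06 rad and angle between the x axis of box_red and the x axis of tray_red, either way round below 0.2 rad and linear speed of each of box_red, box_yellow below 0.02 m/s and x of box_yellow in the frame of tray_yellow between -0.013 and 0.013 m and y of box_yellow in the frame of tray_yellow between -0.013 and 0.013 m and z of box_yellow in the frame of tray_yellow between 0.001 and 0.008 m and angle between the x axis of box_yellow and the x axis of tray_yellow, either way round below 0.2 rad and distance of each of box_green, box_blue from where it was at the start of the episode below 0.03 m), for 0.2 s.
At the end, for the whole second after the job is handed in: Each box is at rest, upright and flat (0.06 rad) on the floor of the tray of its colour: origin within 13 mm of the compartment's middle along both tray axes and 1 to 8 mm above the tray's origin, length along the tray's (0.2 rad, either way round) (x of box_red in the frame of tray_red between -0.013 and 0.013 m and y of box_red in the frame of tray_red between -0.013 and 0.013 m and z of box_red in the frame of tray_red between 0.001 and 0.008 m and angle between each of box_red, box_yellow, box_green, box_blue's own z axis and vertical below 0.06 rad and angle between the x axis of box_red and the x axis of tray_red, either way round below 0.2 rad and linear speed of each of box_red, box_yellow, box_green, box_blue below 0.02 m/s and x of box_yellow in the frame of tray_yellow between -0.013 and 0.013 m and y of box_yellow in the frame of tray_yellow between -0.013 and 0.013 m and z of box_yellow in the frame of tray_yellow between 0.001 and 0.008 m and angle between the x axis of box_yellow and the x axis of tray_yellow, either way round below 0.2 rad and x of box_green in the frame of tray_green between -0.013 and 0.013 m and y of box_green in the frame of tray_green between -0.013 and 0.013 m and z of box_green in the frame of tray_green between 0.001 and 0.008 m and angle between the x axis of box_green and the x axis of tray_green, either way round below 0.2 rad and x of box_blue in the frame of tray_blue between -0.013 and 0.013 m and y of box_blue in the frame of tray_blue between -0.013 and 0.013 m and z of box_blue in the frame of tray_blue between 0.001 and 0.008 m and angle between the x axis of box_blue and the x axis of tray_blue, either way round below 0.2 rad); the robot touches nothing.
It fails at once if the jar or the cutters are pushed away (more than 25 mm) (distance of any of jar, pliers from where it was at the start of the episode above 0.025 m).
It fails at once if a box is tipped over (leans more than 40 degrees) (angle between any of box_red, box_yellow, box_green, box_blue's own z axis and vertical above 0.7 rad).
It fails at once if a box is dropped from a height (falls free of the fingers faster than 0.8 m/s, about 33 mm of fall) ((linear speed of box_red above 0.8 m/s and contact force between the fingers and box_red below 0.05 N) or (linear speed of box_yellow above 0.8 m/s and contact force between the fingers and box_yellow below 0.05 N) or (linear speed of box_green above 0.8 m/s and contact force between the fingers and box_green below 0.05 N) or (linear speed of box_blue above 0.8 m/s and contact force between the fingers and box_blue below 0.05 N)).
It also fails if it takes over 112 s, if anything falls off the work surface, if the arm or the gripper's body presses on something with over 40 N, if the wrist force passes 120 N, or if a joint passes its speed limit or range.

### The arm

A 7-joint arm with a two-finger parallel gripper is mounted at the origin on the work surface. World frame = base frame: x ahead of the robot, y to its left, z up, the work surface at z = 0. Lengths are in m, angles in rad, forces in N, time in s.
With the tool pointing down it reaches from about 0.425 to 0.825 m from the base axis. Payload 3.6 kg.
Tool frame: the origin (TCP) lies midway between the tips of the shut fingers; the grasp point (between the pads) lies 19 mm behind it; z points along the fingers, y is the line along which they close (so a half turn about z gives the same grasp; the last joint's range is limited). The gripper opens to 93 mm and grips with 3 to 60 N. Pads are 15 mm wide; open, the fingers measure 128 mm over their backs; the gripper's body (75 mm by 188 mm) begins 65 mm behind the grasp point.
Start: joints at [1.262, 0.615, -0.013, 1.423, 0.008, 1.103, -0.04], TCP at [0.181, -0.624, 0.219] pointing down, gripper open.
Joint ranges: [-3.12, 3.12], [-0.3, 2.06], [-1.34, 1.32], [0.26, 2.42], [-1.36, 4.5], [0.01, 1.98], [-2.84, 2.84]. Speed limits (rad/s): [2.79, 2.79, 3.14, 3.14, 3.14, 3.14, 3.14].

### API

Orientations are given as [roll, pitch, yaw] about the fixed x, y, z axes, in that order (R = Rz(yaw) Ry(pitch) Rx(roll)).
In Python, from bench import ctrl gives the robot as it stands. The module is installed in compiled form; this text tells all that it offers.
- The arm moves only by the tool send_rows, never from a script. Its argument "deltas" is a list of rows, each an object of numbers: "dx", "dy", "dz": the shift along the tool's x, y, z as a fraction of full scale; "spin": the turn about the tool's z as a fraction of full scale; "gripper": the opening, from 0 (shut) to 1 (fully open). In form: [{"dx": .., "dy": .., "dz": .., "spin": .., "gripper": ..}, ...]. A call has 1 to 20 rows; each row is the pose to reach, as a shift and turn from the pose commanded when the call began, along the tool's axes at that moment; what a row does not reach only later rows make up. Full scale, the value 1, is 1 m for a shift and pi/4 rad for a turn. A row lasts 1/10 s, in which the tool goes at most 50 mm and 8.59 degrees, less where a joint would pass 70% of its speed; a pose out of reach is approached as far as the arm can. A call with a number of a shift or a turn outside -1 to 1 is refused whole. A call with a gripper value outside its range is refused whole. The fingers move at their own pace and stop on an object; "newtons" is the grip in N (left out, the last holds). Time passes only in rows, so rows that repeat a pose let the fingers close. It gives the time, the measured TCP pose, the force, the opening and the grip force at its end, in the units of the state.
- ctrl.sense(): the state, without advancing time (a new reading comes with each control period).
- ctrl.snapshot(name): name is "scene" or "top" or "wrist"; returns the picture (480x640x3 uint8, red, green, blue); there is no depth.
- ctrl.camera_model(name): a dict with "fx", "fy", "cx", "cy" (pixels), "T" (4x4, takes a point from camera to world coordinates); the wrist camera has in their place "mount" (4x4, takes a point from camera to tool coordinates, whose origin is the TCP and whose axes are the flange's). Camera axes: x right, y up, looking along -z (the intrinsics and any distortion apply to the point x, -y, -z); pixel columns grow to the right and rows downward; lengths in m; the calibration is good to about 2 mm. A picture is of the moment at which its call begins: read the wrist's pose just before it. camera_model takes no time and is no camera call.
- ctrl.close_job(): hands the job in; it is judged then, once.
The state is a dict: "time_s": time; "joints": joint angles; "dq": joint speeds; "effort": joint torques, N m; "tool_pos": TCP position; "eef_rot": TCP orientation; "contact_force": force on the tool from outside, world axes, zero at the start; "ft_torque": the same for the moment, N m; "grip_width": opening from 0.0 (shut) to 1.0 (fully open); "grip_force": force on a finger pad.
Only numpy, scipy, OpenCV 4.12 (cv2) and the standard library are available. Lean on these libraries where they do the work, as an engineer would, in place of code of your own. Each camera call takes 0.05 s, during which the arm holds its last target. There are 200 camera calls.

## Working session

There is one attempt and no reset: what is moved stays moved. The work goes in short steps, Python scripts to look and compute and a tool call to move; the robot and the scene stay as the last step left them, time stands still between calls to the robot, and variables do not carry over. Pictures are saved under pics/ and viewed, at most 14 in all, crops included, and the job is handed in when it is done.

Besides the shell and the picture viewer there is one more tool, called after "Request:" in YAML: its name, and indented under it one key for each argument. send_rows: Moves the arm, as the interface text tells. Its arguments: {"type":"object","properties":{"deltas":{"type":"array","items":{"type":"object","properties":{"dx":{"type":"number","minimum":-1,"maximum":1},"dy":{"type":"number","minimum":-1,"maximum":1},"dz":{"type":"number","minimum":-1,"maximum":1},"spin":{"type":"number","minimum":-1,"maximum":1},"gripper":{"type":"number"}}}},"newtons":{"type":"number"}},"required":["deltas"]}

```bash
mkdir -p pics; python3 - <<'E'
from bench import ctrl
import cv2,numpy as np
np.set_printoptions(precision=4,suppress=True)
for n in("top","scene"):
    im=ctrl.snapshot(n); cv2.imwrite(f"pics/{n}0.png",im[:,:,::-1]); print(n,ctrl.camera_model(n))
print(ctrl.camera_model("wrist")); print(ctrl.sense())
E
```

```text
top {'fx': 451.0771785379907, 'fy': 451.0771785379907, 'cx': 313.5554961329289, 'cy': 239.39187407606667, 'T': array([[ 0.0183,  0.9856, -0.1681,  0.2971],
       [-0.9998,  0.016 , -0.0152,  0.0701],
       [-0.0123,  0.1683,  0.9857,  1.2242],
       [ 0.    ,  0.    ,  0.    ,  1.    ]])}
scene {'fx': 456.47693496241044, 'fy': 456.47693496241044, 'cx': 322.8528438941261, 'cy': 239.32728853031972, 'T': array([[ 0.1796, -0.7515,  0.6348,  1.2477],
       [ 0.9836,  0.149 , -0.1019, -0.0329],
       [-0.018 ,  0.6427,  0.7659,  0.9915],
       [ 0.    ,  0.    ,  0.    ,  1.    ]])}
{'fx': 345.7871046305529, 'fy': 345.7871046305529, 'cx': 319.8575659226011, 'cy': 241.14196969278672, 'mount': array([[-0.0001,  0.9604,  0.2786,  0.0766],
       [ 1.    ,  0.0001, -0.0003,  0.0003],
       [-0.0003,  0.2786, -0.9604, -0.1671],
       [ 0.    ,  0.    ,  0.    ,  1.    ]])}
{'time_s': 0.1, 'joints': array([ 1.2625,  0.6158, -0.0126,  1.4247,  0.0081,  1.1034, -0.0404]), 'dq': array([-0.0009, -0.0046, -0.0005, -0.0049, -0.    , -0.0001, -0.0003]), 'effort': array([  0.0006, -46.0045,   0.2101, -16.6246,  -0.0611,   0.0169,
         0.0001]), 'tool_pos': array([ 0.1806, -0.6237,  0.2176]), 'eef_rot': array([-3.1393,  0.    ,  0.2819]), 'contact_force': array([ 0.0162,  0.6542, -0.214 ]), 'ft_torque': array([-0.0214, -0.0069, -0.0285]), 'grip_force': 0.0, 'grip_width': 1.000736442955231}
```

View both.

View pics/top0.png

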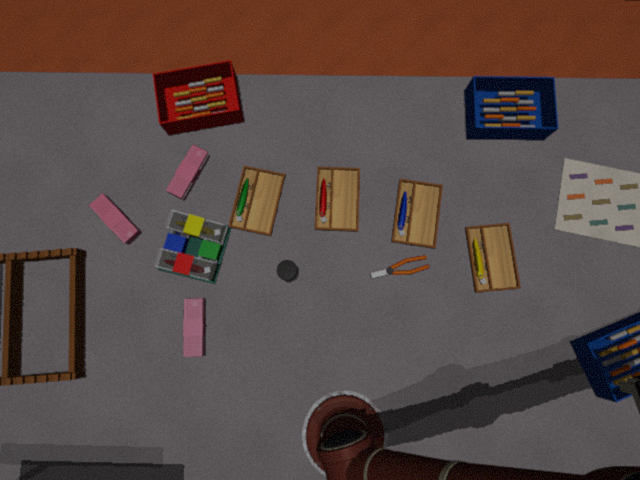

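View pics/scene0.png

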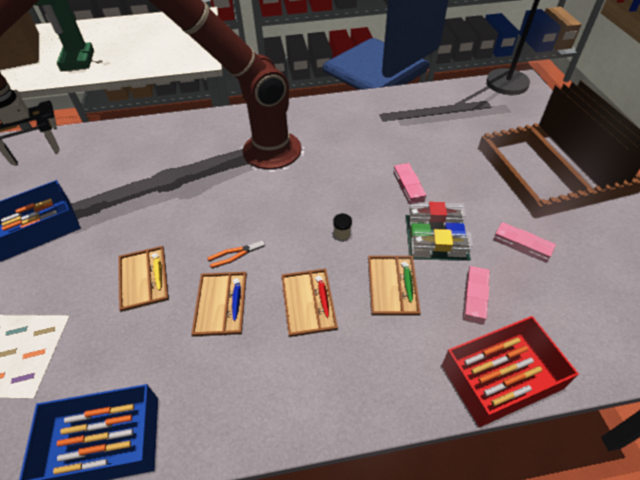

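Top view: the pile is near (193,245), with yellow (194,225) and red (184,264) on top, and blue (175,242) and green (210,250) below. Trays are green (257,200), red (337,199), blue (417,213) and yellow (492,258). The jar is at (288,270) and the cutters at (400,267). The plain pink blocks at (187,172), (114,218) and (193,327) are the look-alikes and are excluded: they are pink and not in the pile.

```bash
cat > h.py <<'E'
import cv2,numpy as np
np.set_printoptions(precision=4,suppress=True)
from bench import ctrl
from scipy.spatial.transform import Rotation as R
def model(n):
    m=dict(ctrl.camera_model(n))
    if n=="wrist":
        s=ctrl.sense(); T=np.eye(4); T[:3,:3]=R.from_euler('xyz',s['eef_rot']).as_matrix(); T[:3,3]=s['tool_pos']; m['T']=T@m['mount']
    return m
def ray(m,uv,z):
    u,v=np.asarray(uv,float).reshape(-1,2).T
    d=np.c_[(u-m['cx'])/m['fx'],-(v-m['cy'])/m['fy'],-np.ones(len(u))]@m['T'][:3,:3].T
    o=m['T'][:3,3]; return (o+d*((z-o[2])/d[:,2])[:,None])[:,:2]
def proj(m,p):
    p=np.atleast_2d(p); c=(p-m['T'][:3,3])@m['T'][:3,:3]
    return np.c_[m['cx']+m['fx']*c[:,0]/-c[:,2],m['cy']-m['fy']*c[:,1]/-c[:,2]]
H={'red':[(0,6),(174,180)],'yellow':[(24,34)],'green':[(50,75)],'blue':[(108,125)]}
def mask(im,c,s=140,v=60):
    h=cv2.cvtColor(im,cv2.COLOR_RGB2HSV); k=np.zeros(h.shape[:2],np.uint8)
    for a,b in H[c]: k|=cv2.inRange(h,(a,s,v),(b,255,255))
    return k
def blobs(k,amin=30):
    cs,_=cv2.findContours(k,cv2.RETR_EXTERNAL,cv2.CHAIN_APPROX_NONE)
    return sorted([c for c in cs if cv2.contourArea(c)>=amin],key=cv2.contourArea,reverse=True)
def centre(c):
    M=cv2.moments(c); return np.array([M['m10'],M['m01']])/M['m00']
E
python3 - <<'E'
from h import *
im=cv2.imread('pics/top0.png')[:,:,::-1]; m=model('top')
hsv=cv2.cvtColor(np.ascontiguousarray(im),cv2.COLOR_RGB2HSV)
wood=cv2.morphologyEx(cv2.inRange(hsv,(8,70,50),(22,255,255)),cv2.MORPH_CLOSE,np.ones((9,9)))
tr=[]
for c in blobs(wood,1500):
    u=centre(c)
    if not(150<u[1]<310 and 220<u[0]<530): continue
    p=ray(m,c.reshape(-1,2),.012)
    r=cv2.minAreaRect((p*1000).astype(np.float32)); b=cv2.boxPoints(r)
    print('tray',u,'c',r[0],'size',r[1],r[2]); tr.append((u,r))
for c in H:
    for b in blobs(mask(np.ascontiguousarray(im),c,100,40),20):
        u=centre(b)
        if 150<u[0]<530 and 150<u[1]<310: print(c,u,cv2.contourArea(b),[ray(m,u,z)[0] for z in(.015,.033,.063)])
E
```

```text
tray [415.9468 220.7778] c (539.984619140625, -187.46559143066406) size (121.73924255371094, 268.8596496582031) 82.24591064453125
tray [492.4679 257.3108] c (464.10968017578125, -393.9373779296875) size (180.64344787597656, 122.35848236083984) 6.422975063323975
tray [337.1088 198.3275] c (621.8621826171875, 25.748287200927734) size (120.45764923095703, 181.5019989013672) 88.53984832763672
tray [256.5425 200.2028] c (612.8267822265625, 248.46229553222656) size (122.0627670288086, 181.5509033203125) 78.40435791015625
red [183.6148 263.8018] 398.5 [array([0.4307, 0.4389]), array([0.4287, 0.4334]), array([0.4254, 0.4243])]
red [322.684 199.286] 144.5 [array([0.6161, 0.0656]), array([0.6113, 0.0656]), array([0.6034, 0.0658])]
yellow [194.3991 225.6645] 387.5 [array([0.5362, 0.4163]), array([0.5327, 0.4111]), array([0.5268, 0.4025])]
yellow [477.9882 259.4968] 156.0 [array([ 0.4557, -0.3541]), array([ 0.4534, -0.3478]), array([ 0.4494, -0.3373])]
green [208.7845 249.3942] 304.0 [array([0.4712, 0.3729]), array([0.4686, 0.3684]), array([0.4643, 0.3609])]
green [242.3815 198.2623] 138.5 [array([0.6156, 0.2879]), array([0.6109, 0.2846]), array([0.603 , 0.2792])]
blue [174.6357 242.0231] 296.0 [array([0.4899, 0.4675]), array([0.4871, 0.4616]), array([0.4823, 0.4517])]
blue [402.4073 212.3269] 155.5 [array([ 0.5826, -0.1534]), array([ 0.5783, -0.1501]), array([ 0.5712, -0.1446])]
```

```bash
python3 - <<'E'
import cv2
a=cv2.imread('pics/top0.png')[130:350,80:320]; cv2.imwrite('pics/crop0.png',cv2.resize(a,None,fx=2.7,fy=2.7,interpolation=cv2.INTER_CUBIC))
E
```

```text
(no output)
```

View pics/crop0.png

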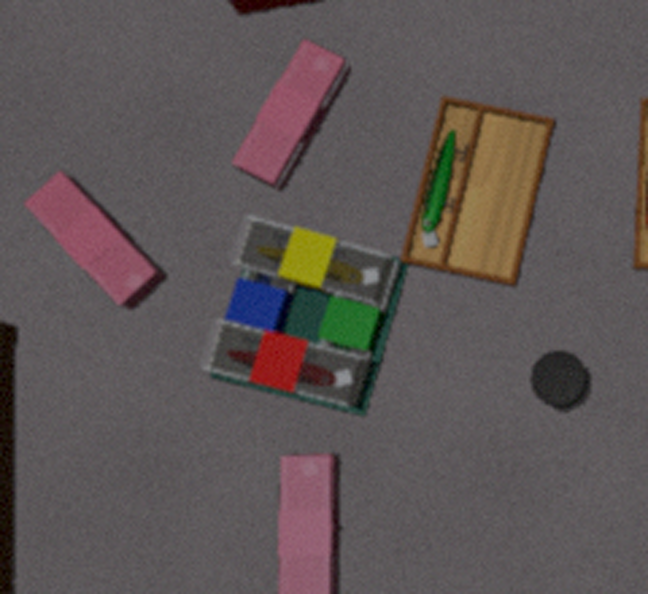

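The crop confirms the pile: the boxed lures with yellow and red bands lie across the blue and green ones, and the pink blocks stand apart. I'll move to a viewpoint over the pile via a waypoint.

```bash
cat >> h.py <<'E'
def plan(*wps):
    "wps: (x,y,z,yawdeg) -> deltas from current pose in tool axes/units"
    s=ctrl.sense(); r=R.from_euler('xyz',s['eef_rot']); y0=np.degrees(s['eef_rot'][2])
    print('at',s['tool_pos'],'yaw',round(y0,2),'j7',s['joints'][6].round(2),'t',round(s['time_s'],1),'F',s['contact_force'],'grip',s['grip_width'],s['grip_force'])
    prev=s['tool_pos']; py=y0
    for w in wps:
        d=r.inv().apply(np.array(w[:3])-s['tool_pos']); dy=(w[3]-y0+180)%360-180
        n=max(np.linalg.norm(np.array(w[:3])-prev)/.05,abs((w[3]-py+180)%360-180)/8.59)
        print(w,'-> d',d,'spin',round(-dy/45,4),'rows',round(n,1)); prev=np.array(w[:3]); py=w[3]
E
python3 - <<'E'
from h import *
plan((.58,-.15,.28,55),(.46,.38,.28,60))
E
```

```text
at [ 0.1806 -0.6237  0.2176] yaw 16.15 j7 -0.04 t 0.1 F [ 0.0162  0.6542 -0.214 ] grip 1.000736442955231 0.0
(0.58, -0.15, 0.28, 55) -> d [ 0.5154 -0.344  -0.0616] spin -0.8633 rows 12.5
(0.46, 0.38, 0.28, 60) -> d [ 0.5476 -0.8865 -0.0604] spin -0.9744 rows 10.9
```

Request:
send_rows:
  deltas:
    - {"dx": 0.515,"dy": -0.344,"dz": -0.062,"spin": -0.86,"gripper": 1}
    - {"dx": 0.515,"dy": -0.344,"dz": -0.062,"spin": -0.86,"gripper": 1}
    - {"dx": 0.515,"dy": -0.344,"dz": -0.062,"spin": -0.86,"gripper": 1}
    - {"dx": 0.515,"dy": -0.344,"dz": -0.062,"spin": -0.86,"gripper": 1}
    - {"dx": 0.515,"dy": -0.344,"dz": -0.062,"spin": -0.86,"gripper": 1}
    - {"dx": 0.515,"dy": -0.344,"dz": -0.062,"spin": -0.86,"gripper": 1}
    - {"dx": 0.515,"dy": -0.344,"dz": -0.062,"spin": -0.86,"gripper": 1}
    - {"dx": 0.515,"dy": -0.344,"dz": -0.062,"spin": -0.86,"gripper": 1}
    - {"dx": 0.515,"dy": -0.344,"dz": -0.062,"spin": -0.86,"gripper": 1}
    - {"dx": 0.515,"dy": -0.344,"dz": -0.062,"spin": -0.86,"gripper": 1}
    - {"dx": 0.548,"dy": -0.886,"dz": -0.06,"spin": -0.97,"gripper": 1}
    - {"dx": 0.548,"dy": -0.886,"dz": -0.06,"spin": -0.97,"gripper": 1}
    - {"dx": 0.548,"dy": -0.886,"dz": -0.06,"spin": -0.97,"gripper": 1}
    - {"dx": 0.548,"dy": -0.886,"dz": -0.06,"spin": -0.97,"gripper": 1}
    - {"dx": 0.548,"dy": -0.886,"dz": -0.06,"spin": -0.97,"gripper": 1}
    - {"dx": 0.548,"dy": -0.886,"dz": -0.06,"spin": -0.97,"gripper": 1}
    - {"dx": 0.548,"dy": -0.886,"dz": -0.06,"spin": -0.97,"gripper": 1}
    - {"dx": 0.548,"dy": -0.886,"dz": -0.06,"spin": -0.97,"gripper": 1}
    - {"dx": 0.548,"dy": -0.886,"dz": -0.06,"spin": -0.97,"gripper": 1}
    - {"dx": 0.548,"dy": -0.886,"dz": -0.06,"spin": -0.97,"gripper": 1}

```text
time_s: 2.1
tool_pos: [0.4682, 0.2566, 0.2764]
eef_rot: [3.142, 0.001, 1.043]
contact_force: [1.7, 0.4, 0.1]
grip_width: 1.0
grip_force: 0.0
```

```bash
python3 - <<'E'
from h import *
plan((.46,.38,.28,78))
E
```

```text
at [0.4682 0.2566 0.2764] yaw 59.77 j7 -1.26 t 2.1 F [1.6849 0.4356 0.1176] grip 0.9998748845340337 0.0
(0.46, 0.38, 0.28, 78) -> d [ 0.1025 -0.0692 -0.0037] spin -0.405 rows 2.5
```

Request:
send_rows:
  deltas:
    - {"dx": 0.1,"dy": -0.069,"dz": 0,"spin": -0.4,"gripper": 1}
    - {"dx": 0.1,"dy": -0.069,"dz": 0,"spin": -0.4,"gripper": 1}
    - {"dx": 0.1,"dy": -0.069,"dz": 0,"spin": -0.4,"gripper": 1}
    - {"dx": 0.1,"dy": -0.069,"dz": 0,"spin": -0.4,"gripper": 1}
    - {"dx": 0.1,"dy": -0.069,"dz": 0,"spin": -0.4,"gripper": 1}
    - {"dx": 0.1,"dy": -0.069,"dz": 0,"spin": -0.4,"gripper": 1}

```text
time_s: 2.7
tool_pos: [0.4604, 0.374, 0.2764]
eef_rot: [3.141, 0.002, 1.355]
contact_force: [0.5, -0.6, -0.6]
grip_width: 1.003
grip_force: 0.0
```

```bash
python3 - <<'E'
from h import *
plan((.46,.38,.28,78))
m=model('wrist'); im=ctrl.snapshot('wrist'); cv2.imwrite('pics/w1.png',im[:,:,::-1])
for c in H:
    for b in blobs(mask(im,c,100,40),200):
        u=centre(b); r=cv2.minAreaRect(b)
        print(c,u,cv2.contourArea(b),r[1],r[2],ray(m,u,.033)[0],ray(m,u,.063)[0])
E
```

```text
at [0.4604 0.374  0.2764] yaw 77.62 j7 -1.18 t 2.7 F [ 0.5325 -0.5874 -0.6071] grip 1.0034066498745502 0.0
(0.46, 0.38, 0.28, 78) -> d [ 0.0058 -0.0017 -0.0036] spin -0.0085 rows 0.1
red [623.1704  82.9447] 5510.5 (198.0, 45.0) 90.0 [0.8126 0.4368] [0.788  0.4377]
red [279.6169 172.8323] 2515.0 (100.0, 48.0) 90.0 [0.4226 0.4235] [0.4266 0.4254]
yellow [375.5142 174.0035] 2129.0 (48.328224182128906, 68.88094329833984) 3.3664608001708984 [0.5319 0.3981] [0.5278 0.4019]
green [451.3991 241.9859] 814.0 (14.0, 85.0) 90.0 [0.6095 0.2961] [0.5998 0.3074]
green [335.0279 198.3555] 405.5 (49.89122772216797, 30.393505096435547) 55.00798034667969 [0.4798 0.3802] [0.4796 0.3853]
blue [326.2111 126.0503] 1915.5 (49.34098434448242, 48.28086471557617) 1.7357045412063599 [0.4867 0.4626] [0.4859 0.4616]
```

View pics/w1.png

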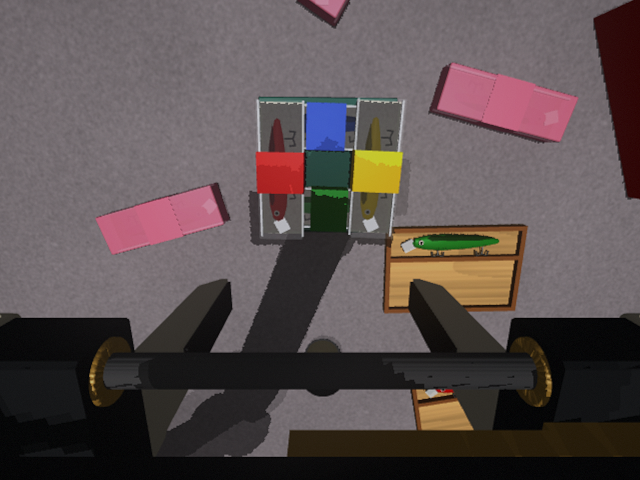

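The wrist view shows the pile cleanly, with the red band at (280,172) and the yellow at (378,172). It agrees with the top view to about 1 mm. I'll take yellow first: move over it, then descend to TCP z = 0.044.

```bash
python3 - <<'E'
from h import *
plan((.5273,.4022,.12,77.5),(.5273,.4022,.044,77.5))
E
```

```text
at [0.4605 0.374  0.2766] yaw 77.61 j7 -1.18 t 2.8 F [ 0.219  -1.0625  0.0375] grip 1.000771386088854 0.0
(0.5273, 0.4022, 0.12, 77.5) -> d [0.0421 0.0591 0.1566] spin 0.0024 rows 3.5
(0.5273, 0.4022, 0.044, 77.5) -> d [0.0422 0.059  0.2326] spin 0.0024 rows 1.5
```

Request:
send_rows:
  deltas:
    - {"dx": 0.042,"dy": 0.059,"dz": 0.05,"spin": 0,"gripper": 0.78}
    - {"dx": 0.042,"dy": 0.059,"dz": 0.1,"spin": 0,"gripper": 0.78}
    - {"dx": 0.042,"dy": 0.059,"dz": 0.157,"spin": 0,"gripper": 0.78}
    - {"dx": 0.042,"dy": 0.059,"dz": 0.157,"spin": 0,"gripper": 0.78}
    - {"dx": 0.042,"dy": 0.059,"dz": 0.157,"spin": 0,"gripper": 0.78}
    - {"dx": 0.042,"dy": 0.059,"dz": 0.157,"spin": 0,"gripper": 0.78}

```text
time_s: 3.35
tool_pos: [0.5268, 0.404, 0.1204]
eef_rot: [3.141, -0.0, 1.356]
contact_force: [-0.2, -0.3, 1.1]
grip_width: 0.783
grip_force: 0.0
```

```bash
python3 - <<'E'
from h import *
plan((.5273,.4022,.044,77.5))
m=model('wrist'); im=ctrl.snapshot('wrist')
for c in ('yellow',):
    for b in blobs(mask(im,c,100,40),200):
        u=centre(b); r=cv2.boundingRect(b)
        print(c,u,cv2.contourArea(b),r,ray(m,u,.063)[0]); 
E
```

```text
at [0.5268 0.404  0.1204] yaw 77.7 j7 -1.2 t 3.4 F [-0.2214 -0.319   1.0585] grip 0.7825478588962415 0.0
(0.5273, 0.4022, 0.044, 77.5) -> d [-0.0016  0.0009  0.0764] spin 0.0044 rows 1.5
yellow [316.1097 300.8316] 594.0 (304, 287, 27, 33) [0.5165 0.3728]
yellow [324.8851 201.6794] 262.5 (315, 173, 17, 53) [0.5375 0.441 ]
```

Request:
send_rows:
  deltas:
    - {"dx": -0.001,"dy": 0.001,"dz": 0.04,"spin": 0,"gripper": 0.78}
    - {"dx": -0.001,"dy": 0.001,"dz": 0.065,"spin": 0,"gripper": 0.78}
    - {"dx": -0.001,"dy": 0.001,"dz": 0.076,"spin": 0,"gripper": 0.78}
    - {"dx": -0.001,"dy": 0.001,"dz": 0.076,"spin": 0,"gripper": 0.78}
    - {"dx": -0.001,"dy": 0.001,"dz": 0.076,"spin": 0,"gripper": 0.78}
    - {"dx": -0.001,"dy": 0.001,"dz": 0.076,"spin": 0,"gripper": 0.4}
    - {"dx": -0.001,"dy": 0.001,"dz": 0.076,"spin": 0,"gripper": 0.4}
    - {"dx": -0.001,"dy": 0.001,"dz": 0.076,"spin": 0,"gripper": 0.4}
    - {"dx": -0.001,"dy": 0.001,"dz": 0.076,"spin": 0,"gripper": 0.4}
    - {"dx": -0.001,"dy": 0.001,"dz": 0.076,"spin": 0,"gripper": 0.4}
  newtons: 15

```text
time_s: 4.4
tool_pos: [0.5274, 0.4039, 0.0446]
eef_rot: [3.14, -0.001, 1.357]
contact_force: [-0.1, -1.4, 3.8]
grip_width: 0.54
grip_force: 14.9
```

```bash
python3 - <<'E'
from h import *
plan((.5273,.4022,.2,77.5))
im=cv2.imread('pics/top0.png'); im=np.ascontiguousarray(im[:,:,::-1]); m=model('top')
hsv=cv2.cvtColor(im,cv2.COLOR_RGB2HSV)
wood=cv2.inRange(hsv,(8,70,50),(22,255,255)); wood[255:,370:445]=0
wood=cv2.morphologyEx(wood,cv2.MORPH_CLOSE,np.ones((9,9)))
for c in blobs(wood,1500):
    u=centre(c)
    if not(150<u[1]<310 and 220<u[0]<530): continue
    p=ray(m,c.reshape(-1,2),.012); r=cv2.minAreaRect((p*1000).astype(np.float32))
    (cx,cy),(w,h),a=r
    if w<h: a-=90
    a=(a+90)%180-90; yv=np.array([-np.sin(np.radians(a)),np.cos(np.radians(a))])
    print(u,r[1],'yaw',round(a,2),'origin',np.array([cx,cy])-20*yv,'sample',np.array([cx,cy])+39*yv)
E
```

```text
at [0.5274 0.4039 0.0446] yaw 77.78 j7 -1.24 t 4.4 F [-0.0998 -1.374   3.8381] grip 0.5404078387041035 14.895560592412949
(0.5273, 0.4022, 0.2, 77.5) -> d [-0.0015  0.0004 -0.1554] spin 0.0062 rows 3.1
[492.4679 257.3108] (180.64344787597656, 122.35848236083984) yaw 6.42 origin [ 466.347  -413.8118] sample [ 459.7469 -355.1822]
[416.8982 213.0038] (121.70700073242188, 181.36129760742188) yaw -7.85 origin [ 580.6969 -213.2063] sample [ 588.7585 -154.7597]
[337.1088 198.3275] (120.45764923095703, 181.5019989013672) yaw -1.46 origin [621.3525   5.7548] sample [622.856   64.7356]
[256.5425 200.2028] (122.0627670288086, 181.5509033203125) yaw -11.6 origin [608.8067 228.8705] sample [620.6659 286.6663]
```

Request:
send_rows:
  deltas:
    - {"dx": 0,"dy": 0,"dz": -0.03,"spin": 0,"gripper": 0.4}
    - {"dx": 0,"dy": 0,"dz": -0.07,"spin": 0,"gripper": 0.4}
    - {"dx": 0,"dy": 0,"dz": -0.12,"spin": 0,"gripper": 0.4}
    - {"dx": 0,"dy": 0,"dz": -0.155,"spin": 0,"gripper": 0.4}
    - {"dx": 0,"dy": 0,"dz": -0.155,"spin": 0,"gripper": 0.4}
    - {"dx": 0,"dy": 0,"dz": -0.155,"spin": 0,"gripper": 0.4}

```text
time_s: 5.0
tool_pos: [0.5265, 0.4034, 0.1987]
eef_rot: [3.141, 0.0, 1.358]
contact_force: [0.3, -0.6, -1.3]
grip_width: 0.544
grip_force: 14.9
```

```bash
python3 - <<'E'
from h import *
plan((.53,0,.2,40),(.5,-.3,.2,34))
im=ctrl.snapshot('scene')
cv2.imwrite('pics/s2.png',cv2.resize(im[150:340,180:580,::-1],None,fx=1.9,fy=1.9))
E
```

```text
at [0.5265 0.4034 0.1987] yaw 77.81 j7 -1.16 t 5.0 F [ 0.285 -0.616 -1.273] grip 0.5441229462681519 14.850948750972748
(0.53, 0, 0.2, 40) -> d [-0.3935  0.0886 -0.0012] spin 0.8402 rows 8.1
(0.5, -0.3, 0.2, 34) -> d [-0.6931  0.1226 -0.0012] spin 0.9735 rows 6.0
```

View pics/s2.png

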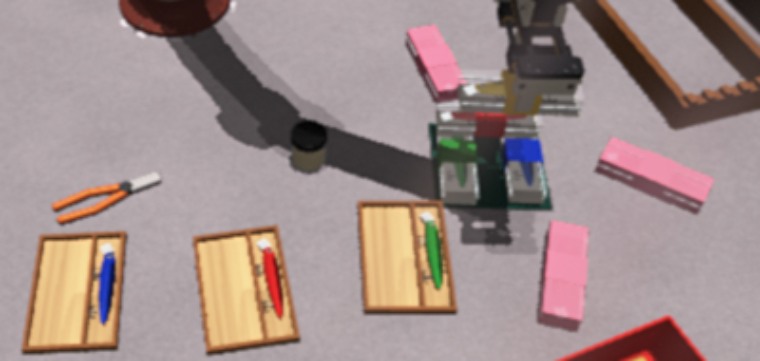

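The yellow box hangs level in the fingers (crop 520,90). Red, green and blue are undisturbed.

Request:
send_rows:
  deltas:
    - {"dx": -0.393,"dy": 0.088,"dz": 0,"spin": 0.84,"gripper": 0.4}
    - {"dx": -0.393,"dy": 0.088,"dz": 0,"spin": 0.84,"gripper": 0.4}
    - {"dx": -0.393,"dy": 0.088,"dz": 0,"spin": 0.84,"gripper": 0.4}
    - {"dx": -0.393,"dy": 0.088,"dz": 0,"spin": 0.84,"gripper": 0.4}
    - {"dx": -0.393,"dy": 0.088,"dz": 0,"spin": 0.84,"gripper": 0.4}
    - {"dx": -0.393,"dy": 0.088,"dz": 0,"spin": 0.84,"gripper": 0.4}
    - {"dx": -0.393,"dy": 0.088,"dz": 0,"spin": 0.84,"gripper": 0.4}
    - {"dx": -0.693,"dy": 0.122,"dz": 0,"spin": 0.97,"gripper": 0.4}
    - {"dx": -0.693,"dy": 0.122,"dz": 0,"spin": 0.97,"gripper": 0.4}
    - {"dx": -0.693,"dy": 0.122,"dz": 0,"spin": 0.97,"gripper": 0.4}
    - {"dx": -0.693,"dy": 0.122,"dz": 0,"spin": 0.97,"gripper": 0.4}
    - {"dx": -0.693,"dy": 0.122,"dz": 0,"spin": 0.97,"gripper": 0.4}
    - {"dx": -0.693,"dy": 0.122,"dz": 0,"spin": 0.97,"gripper": 0.4}
    - {"dx": -0.693,"dy": 0.122,"dz": 0,"spin": 0.97,"gripper": 0.4}
    - {"dx": -0.693,"dy": 0.122,"dz": 0,"spin": 0.97,"gripper": 0.4}
    - {"dx": -0.693,"dy": 0.122,"dz": 0,"spin": 0.97,"gripper": 0.4}
    - {"dx": -0.693,"dy": 0.122,"dz": 0,"spin": 0.97,"gripper": 0.4}

```text
time_s: 6.75
tool_pos: [0.4993, -0.2972, 0.1971]
eef_rot: [-3.137, 0.0, 0.598]
contact_force: [0.2, 1.0, -0.6]
grip_width: 0.539
grip_force: 14.9
```

```bash
python3 - <<'E'
from h import *
plan((.468,-.4136,.2,6.4))
E
```

```text
at [ 0.4993 -0.2972  0.1971] yaw 34.27 j7 -0.62 t 6.8 F [ 0.2284  1.0475 -0.6484] grip 0.5385374656179747 14.851253181695938
(0.468, -0.4136, 0.2, 6.4) -> d [-0.0914  0.0786 -0.0032] spin 0.6194 rows 3.2
```

Request:
send_rows:
  deltas:
    - {"dx": -0.091,"dy": 0.079,"dz": 0,"spin": 0.62,"gripper": 0.4}
    - {"dx": -0.091,"dy": 0.079,"dz": 0,"spin": 0.62,"gripper": 0.4}
    - {"dx": -0.091,"dy": 0.079,"dz": 0,"spin": 0.62,"gripper": 0.4}
    - {"dx": -0.091,"dy": 0.079,"dz": 0,"spin": 0.62,"gripper": 0.4}
    - {"dx": -0.091,"dy": 0.079,"dz": 0,"spin": 0.62,"gripper": 0.4}
    - {"dx": -0.091,"dy": 0.079,"dz": 0,"spin": 0.62,"gripper": 0.4}
    - {"dx": -0.091,"dy": 0.079,"dz": 0,"spin": 0.62,"gripper": 0.4}

```text
time_s: 7.45
tool_pos: [0.4697, -0.4138, 0.1986]
eef_rot: [-3.14, -0.0, 0.113]
contact_force: [0.1, 0.2, -0.8]
grip_width: 0.54
grip_force: 14.9
```

```bash
python3 - <<'E'
from h import *
plan((.468,-.4136,.1,6.4),(.468,-.4136,.016,6.4))
m=model('wrist'); im=ctrl.snapshot('wrist')
a=np.radians(6.4); X=np.array([np.cos(a),np.sin(a)]); Y=np.array([-X[1],X[0]]); o=np.array([.4663,-.4138])
q=np.array([[*(o+sx*.09*X+y*Y),.012] for sx,y in((1,-.04),(1,.08),(-1,.08),(-1,-.04))])
q2=np.array([[*(o+sx*.084*X+y*.034*Y),.012] for sx,y in((1,-1),(1,1),(-1,1),(-1,-1))])
v=np.ascontiguousarray(im[:,:,::-1])
for k in(q,q2): cv2.polylines(v,[np.int32(proj(m,k).round())],True,(255,0,255),1)
cv2.imwrite('pics/w3.png',v)
E
```

```text
at [ 0.4697 -0.4138  0.1986] yaw 6.49 j7 -0.84 t 7.5 F [ 0.0942  0.1818 -0.7723] grip 0.5396185072978916 14.851061403751373
(0.468, -0.4136, 0.1, 6.4) -> d [-0.0017 -0.0003  0.0986] spin 0.002 rows 2.0
(0.468, -0.4136, 0.016, 6.4) -> d [-0.0018 -0.0002  0.1826] spin 0.002 rows 1.7
```

View pics/w3.png

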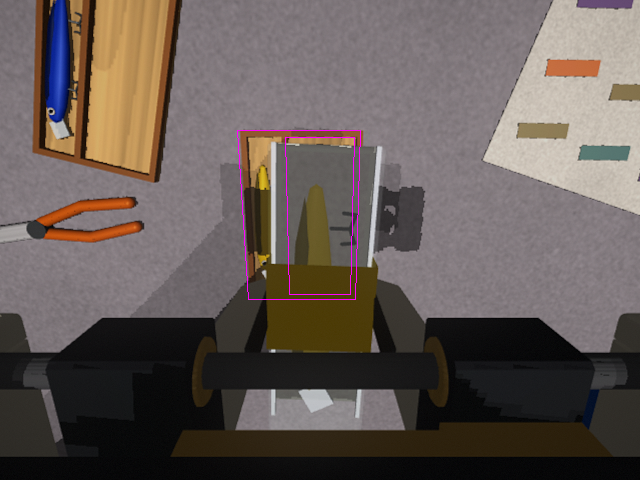

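The tray outline I projected matches the picture, with its corner at (238,130). I'll lower the box now.

Request:
send_rows:
  deltas:
    - {"dx": -0.002,"dy": 0,"dz": 0.045,"spin": 0,"gripper": 0.4}
    - {"dx": -0.002,"dy": 0,"dz": 0.09,"spin": 0,"gripper": 0.4}
    - {"dx": -0.002,"dy": 0,"dz": 0.13,"spin": 0,"gripper": 0.4}
    - {"dx": -0.002,"dy": 0,"dz": 0.15,"spin": 0,"gripper": 0.4}
    - {"dx": -0.002,"dy": 0,"dz": 0.165,"spin": 0,"gripper": 0.4}
    - {"dx": -0.002,"dy": 0,"dz": 0.175,"spin": 0,"gripper": 0.4}
    - {"dx": -0.002,"dy": 0,"dz": 0.18,"spin": 0,"gripper": 0.4}
    - {"dx": -0.002,"dy": 0,"dz": 0.18,"spin": 0,"gripper": 0.4}
    - {"dx": -0.002,"dy": 0,"dz": 0.18,"spin": 0,"gripper": 0.4}
    - {"dx": -0.002,"dy": 0,"dz": 0.18,"spin": 0,"gripper": 0.4}

```text
time_s: 8.5
tool_pos: [0.4673, -0.4168, 0.0198]
eef_rot: [3.14, -0.002, 0.109]
contact_force: [0.5, 0.3, -0.9]
grip_width: 0.542
grip_force: 14.9
```

```bash
python3 - <<'E'
from h import *
plan((.468,-.4136,.0155,6.4))
E
```

```text
at [ 0.4673 -0.4168  0.0198] yaw 6.25 j7 -0.86 t 8.5 F [ 0.5424  0.3408 -0.8925] grip 0.542285783652891 14.851009547710419
(0.468, -0.4136, 0.0155, 6.4) -> d [ 0.0011 -0.0031  0.0043] spin -0.0033 rows 0.1
```

Request:
send_rows:
  deltas:
    - {"dx": 0.001,"dy": -0.003,"dz": 0.001,"spin": 0,"gripper": 0.4}
    - {"dx": 0.001,"dy": -0.003,"dz": 0.003,"spin": 0,"gripper": 0.4}
    - {"dx": 0.001,"dy": -0.003,"dz": 0.004,"spin": 0,"gripper": 0.4}
    - {"dx": 0.001,"dy": -0.003,"dz": 0.004,"spin": 0,"gripper": 0.4}
    - {"dx": 0.001,"dy": -0.003,"dz": 0.004,"spin": 0,"gripper": 0.4}

```text
time_s: 9.0
tool_pos: [0.4677, -0.4126, 0.0155]
eef_rot: [-3.141, -0.001, 0.109]
contact_force: [-0.7, 2.3, 6.1]
grip_width: 0.543
grip_force: 14.9
```

```bash
python3 - <<'E'
from h import *
plan((.468,-.4136,.0155,6.4))
E
```

```text
at [ 0.4677 -0.4126  0.0155] yaw 6.27 j7 -0.87 t 9.0 F [-0.6682  2.2573  6.1014] grip 0.542755564684427 14.872674643993378
(0.468, -0.4136, 0.0155, 6.4) -> d [ 0.0002  0.001  -0.    ] spin -0.0029 rows 0.0
```

Floor contact at 6 N. I'll open a little and retreat straight up.

Request:
send_rows:
  deltas:
    - {"dx": 0,"dy": 0.001,"dz": 0,"spin": 0,"gripper": 0.65}
    - {"dx": 0,"dy": 0.001,"dz": 0,"spin": 0,"gripper": 0.65}
    - {"dx": 0,"dy": 0.001,"dz": 0,"spin": 0,"gripper": 0.65}
    - {"dx": 0,"dy": 0.001,"dz": -0.005,"spin": 0,"gripper": 0.65}
    - {"dx": 0,"dy": 0.001,"dz": -0.015,"spin": 0,"gripper": 0.65}
    - {"dx": 0,"dy": 0.001,"dz": -0.04,"spin": 0,"gripper": 0.65}
    - {"dx": 0,"dy": 0.001,"dz": -0.09,"spin": 0,"gripper": 0.65}
    - {"dx": 0,"dy": 0.001,"dz": -0.14,"spin": 0,"gripper": 0.65}
    - {"dx": 0,"dy": 0.001,"dz": -0.185,"spin": 0,"gripper": 0.65}
    - {"dx": 0,"dy": 0.001,"dz": -0.185,"spin": 0,"gripper": 0.65}
    - {"dx": 0,"dy": 0.001,"dz": -0.185,"spin": 0,"gripper": 0.65}

```text
time_s: 10.1
tool_pos: [0.4678, -0.4145, 0.2017]
eef_rot: [3.139, -0.003, 0.109]
contact_force: [0.6, 0.3, -0.0]
grip_width: 0.651
grip_force: 0.0
```

```bash
cat >> h.py <<'E'
def inbox(n,c,z,o,yaw,near):
    "band position in tray frame from camera n (band top at z)"
    m=model(n); im=ctrl.snapshot(n)
    for b in blobs(mask(im,c,100,40),30):
        u=centre(b); p=ray(m,u,z)[0]
        if np.linalg.norm(p-near)>.06: continue
        a=np.radians(yaw); d=p-np.array(o); print(n,c,u.round(1),cv2.contourArea(b),p,'tray xy mm',1000*np.array([d@[np.cos(a),np.sin(a)],d@[-np.sin(a),np.cos(a)]]))
    return im
E
python3 - <<'E'
from h import *
plan((.48,-.3,.2,35),(.5,.1,.2,48))
for n in('scene','wrist'): im=inbox(n,'yellow',.034,(.4663,-.4138),6.4,(.466,-.414))
cv2.imwrite('pics/w4.png',im[:,:,::-1])
E
```

```text
at [ 0.4678 -0.4145  0.2017] yaw 6.24 j7 -0.84 t 10.1 F [ 0.6     0.3331 -0.013 ] grip 0.6509532301497846 0.0
(0.48, -0.3, 0.2, 35) -> d [ 0.0246 -0.1125  0.0015] spin -0.6391 rows 3.3
(0.5, 0.1, 0.2, 48) -> d [ 0.0879 -0.508   0.0006] spin -0.9279 rows 8.0
```

View pics/w4.png

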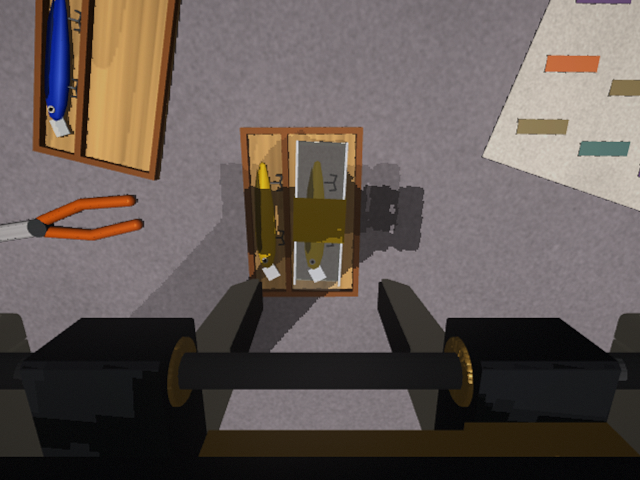

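The yellow box lies centred and flat in its tray (290–350, 140–285). Now red.

Request:
send_rows:
  deltas:
    - {"dx": 0.025,"dy": -0.112,"dz": 0,"spin": -0.64,"gripper": 0.78}
    - {"dx": 0.025,"dy": -0.112,"dz": 0,"spin": -0.64,"gripper": 0.78}
    - {"dx": 0.025,"dy": -0.112,"dz": 0,"spin": -0.64,"gripper": 0.78}
    - {"dx": 0.088,"dy": -0.508,"dz": 0,"spin": -0.93,"gripper": 0.78}
    - {"dx": 0.088,"dy": -0.508,"dz": 0,"spin": -0.93,"gripper": 0.78}
    - {"dx": 0.088,"dy": -0.508,"dz": 0,"spin": -0.93,"gripper": 0.78}
    - {"dx": 0.088,"dy": -0.508,"dz": 0,"spin": -0.93,"gripper": 0.78}
    - {"dx": 0.088,"dy": -0.508,"dz": 0,"spin": -0.93,"gripper": 0.78}
    - {"dx": 0.088,"dy": -0.508,"dz": 0,"spin": -0.93,"gripper": 0.78}
    - {"dx": 0.088,"dy": -0.508,"dz": 0,"spin": -0.93,"gripper": 0.78}
    - {"dx": 0.088,"dy": -0.508,"dz": 0,"spin": -0.93,"gripper": 0.78}
    - {"dx": 0.088,"dy": -0.508,"dz": 0,"spin": -0.93,"gripper": 0.78}
    - {"dx": 0.088,"dy": -0.508,"dz": 0,"spin": -0.93,"gripper": 0.78}
    - {"dx": 0.088,"dy": -0.508,"dz": 0,"spin": -0.93,"gripper": 0.78}

```text
time_s: 11.6
tool_pos: [0.4989, 0.0985, 0.1984]
eef_rot: [-3.141, 0.003, 0.837]
contact_force: [-0.5, 0.2, 0.3]
grip_width: 0.779
grip_force: 0.0
```

```bash
python3 - <<'E'
from h import *
plan((.426,.4248,.2,77.5),(.426,.4248,.12,77.5))
E
```

```text
at [0.4989 0.0985 0.1984] yaw 47.98 j7 -1.18 t 11.6 F [-0.457   0.1664  0.3024] grip 0.7790276558652929 0.0
(0.426, 0.4248, 0.2, 77.5) -> d [ 0.1936 -0.2726 -0.0019] spin -0.656 rows 6.7
(0.426, 0.4248, 0.12, 77.5) -> d [ 0.1938 -0.2725  0.0781] spin -0.656 rows 1.6
```

Request:
send_rows:
  deltas:
    - {"dx": 0.194,"dy": -0.273,"dz": 0,"spin": -0.656,"gripper": 0.78}
    - {"dx": 0.194,"dy": -0.273,"dz": 0,"spin": -0.656,"gripper": 0.78}
    - {"dx": 0.194,"dy": -0.273,"dz": 0,"spin": -0.656,"gripper": 0.78}
    - {"dx": 0.194,"dy": -0.273,"dz": 0,"spin": -0.656,"gripper": 0.78}
    - {"dx": 0.194,"dy": -0.273,"dz": 0,"spin": -0.656,"gripper": 0.78}
    - {"dx": 0.194,"dy": -0.273,"dz": 0,"spin": -0.656,"gripper": 0.78}
    - {"dx": 0.194,"dy": -0.273,"dz": 0,"spin": -0.656,"gripper": 0.78}
    - {"dx": 0.194,"dy": -0.273,"dz": 0.04,"spin": -0.656,"gripper": 0.78}
    - {"dx": 0.194,"dy": -0.273,"dz": 0.078,"spin": -0.656,"gripper": 0.78}
    - {"dx": 0.194,"dy": -0.273,"dz": 0.078,"spin": -0.656,"gripper": 0.78}
    - {"dx": 0.194,"dy": -0.273,"dz": 0.078,"spin": -0.656,"gripper": 0.78}
    - {"dx": 0.194,"dy": -0.273,"dz": 0.078,"spin": -0.656,"gripper": 0.78}

```text
time_s: 12.8
tool_pos: [0.4276, 0.4274, 0.1237]
eef_rot: [3.14, -0.003, 1.353]
contact_force: [-0.2, 0.5, -0.2]
grip_width: 0.778
grip_force: 0.0
```

```bash
python3 - <<'E'
from h import *
plan((.426,.4248,.044,77.5))
im=ctrl.snapshot('wrist'); cv2.imwrite('pics/w5.png',im[:,:,::-1])
E
```

```text
at [0.4276 0.4274 0.1237] yaw 77.49 j7 -1.38 t 12.8 F [-0.2359  0.5157 -0.2212] grip 0.7776321330630223 0.0
(0.426, 0.4248, 0.044, 77.5) -> d [-0.0031 -0.0012  0.0796] spin -0.0001 rows 1.6
```

View pics/w5.png

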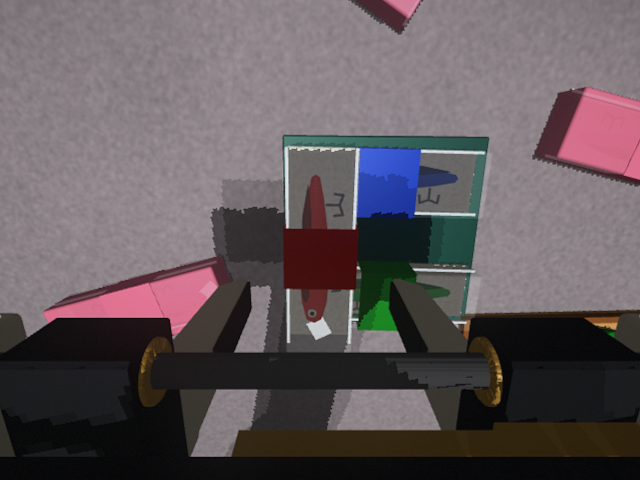

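The red box sits centred between the fingers (284–357 around column 320). The pink block's corner at (218,258) is clear of the left finger. Descending.

Request:
send_rows:
  deltas:
    - {"dx": -0.003,"dy": 0,"dz": 0.04,"spin": 0,"gripper": 0.78}
    - {"dx": -0.003,"dy": 0,"dz": 0.065,"spin": 0,"gripper": 0.78}
    - {"dx": -0.003,"dy": 0,"dz": 0.08,"spin": 0,"gripper": 0.78}
    - {"dx": -0.003,"dy": 0,"dz": 0.08,"spin": 0,"gripper": 0.78}
    - {"dx": -0.003,"dy": 0,"dz": 0.08,"spin": 0,"gripper": 0.78}
    - {"dx": -0.003,"dy": 0,"dz": 0.08,"spin": 0,"gripper": 0.4}
    - {"dx": -0.003,"dy": 0,"dz": 0.08,"spin": 0,"gripper": 0.4}
    - {"dx": -0.003,"dy": 0,"dz": 0.08,"spin": 0,"gripper": 0.4}
    - {"dx": -0.003,"dy": 0,"dz": 0.08,"spin": 0,"gripper": 0.4}
    - {"dx": -0.003,"dy": 0,"dz": 0.08,"spin": 0,"gripper": 0.4}

```text
time_s: 13.85
tool_pos: [0.4257, 0.4246, 0.0425]
eef_rot: [3.141, -0.001, 1.354]
contact_force: [0.3, -0.2, 4.1]
grip_width: 0.536
grip_force: 15.0
```

```bash
python3 - <<'E'
from h import *
plan((.426,.4248,.044,77.5))
E
```

```text
at [0.4257 0.4246 0.0425] yaw 77.61 j7 -1.43 t 13.8 F [ 0.3072 -0.2456  4.0999] grip 0.5361101191688409 14.971064776182175
(0.426, 0.4248, 0.044, 77.5) -> d [ 0.0002  0.0002 -0.0015] spin 0.0023 rows 0.0
```

The grip is 1.5 mm lower than I want for rim clearance. I'll reopen, rise 2 mm, regrip and lift.

Request:
send_rows:
  deltas:
    - {"dx": 0,"dy": 0,"dz": 0,"spin": 0,"gripper": 0.62}
    - {"dx": 0,"dy": 0,"dz": 0,"spin": 0,"gripper": 0.62}
    - {"dx": 0,"dy": 0,"dz": -0.002,"spin": 0,"gripper": 0.62}
    - {"dx": 0,"dy": 0,"dz": -0.002,"spin": 0,"gripper": 0.62}
    - {"dx": 0,"dy": 0,"dz": -0.002,"spin": 0,"gripper": 0.4}
    - {"dx": 0,"dy": 0,"dz": -0.002,"spin": 0,"gripper": 0.4}
    - {"dx": 0,"dy": 0,"dz": -0.002,"spin": 0,"gripper": 0.4}
    - {"dx": 0,"dy": 0,"dz": -0.002,"spin": 0,"gripper": 0.4}

```text
time_s: 14.65
tool_pos: [0.4253, 0.4242, 0.0436]
eef_rot: [-3.142, -0.0, 1.355]
contact_force: [0.9, 0.2, 0.2]
grip_width: 0.535
grip_force: 15.0
```

Request:
send_rows:
  deltas:
    - {"dx": 0,"dy": 0,"dz": -0.03,"spin": 0,"gripper": 0.4}
    - {"dx": 0,"dy": 0,"dz": -0.07,"spin": 0,"gripper": 0.4}
    - {"dx": 0,"dy": 0,"dz": -0.12,"spin": 0,"gripper": 0.4}
    - {"dx": 0,"dy": 0,"dz": -0.155,"spin": 0,"gripper": 0.4}
    - {"dx": 0,"dy": 0,"dz": -0.155,"spin": 0,"gripper": 0.4}

```text
time_s: 15.15
tool_pos: [0.427, 0.4274, 0.2046]
eef_rot: [3.136, -0.011, 1.355]
contact_force: [0.1, 0.4, -0.7]
grip_width: 0.536
grip_force: 15.0
```

```bash
python3 - <<'E'
from h import *
plan((.54,.2,.2,50),(.6213,.0058,.2,34))
E
```

```text
at [0.427  0.4274 0.2046] yaw 77.61 j7 -1.33 t 15.2 F [ 0.1403  0.3733 -0.6543] grip 0.5364932043969292 14.965810328722
(0.54, 0.2, 0.2, 50) -> d [-0.1979  0.1591  0.0033] spin 0.6136 rows 5.1
(0.6213, 0.0058, 0.2, 34) -> d [-0.3701  0.2802  0.0022] spin 0.9692 rows 4.2
```

Request:
send_rows:
  deltas:
    - {"dx": -0.198,"dy": 0.159,"dz": 0.003,"spin": 0.61,"gripper": 0.4}
    - {"dx": -0.198,"dy": 0.159,"dz": 0.003,"spin": 0.61,"gripper": 0.4}
    - {"dx": -0.198,"dy": 0.159,"dz": 0.003,"spin": 0.61,"gripper": 0.4}
    - {"dx": -0.198,"dy": 0.159,"dz": 0.003,"spin": 0.61,"gripper": 0.4}
    - {"dx": -0.37,"dy": 0.28,"dz": 0.003,"spin": 0.97,"gripper": 0.4}
    - {"dx": -0.37,"dy": 0.28,"dz": 0.003,"spin": 0.97,"gripper": 0.4}
    - {"dx": -0.37,"dy": 0.28,"dz": 0.003,"spin": 0.97,"gripper": 0.4}
    - {"dx": -0.37,"dy": 0.28,"dz": 0.003,"spin": 0.97,"gripper": 0.4}
    - {"dx": -0.37,"dy": 0.28,"dz": 0.003,"spin": 0.97,"gripper": 0.4}
    - {"dx": -0.37,"dy": 0.28,"dz": 0.003,"spin": 0.97,"gripper": 0.4}
    - {"dx": -0.37,"dy": 0.28,"dz": 0.003,"spin": 0.97,"gripper": 0.4}

```text
time_s: 16.25
tool_pos: [0.6193, -0.0016, 0.1938]
eef_rot: [3.141, 0.003, 0.586]
contact_force: [0.3, 0.3, -1.7]
grip_width: 0.534
grip_force: 15.0
```

```bash
python3 - <<'E'
from h import *
plan((.6213,.0058,.2,-1.46),(.6213,.0058,.1,-1.46))
E
```

```text
at [ 0.6193 -0.0016  0.1938] yaw 33.58 j7 -1.19 t 16.2 F [ 0.2918  0.305  -1.7321] grip 0.5344687817088849 14.965602904558182
(0.6213, 0.0058, 0.2, -1.46) -> d [ 0.0058 -0.005  -0.0062] spin 0.7787 rows 4.1
(0.6213, 0.0058, 0.1, -1.46) -> d [ 0.0061 -0.005   0.0938] spin 0.7787 rows 2.0
```

Request:
send_rows:
  deltas:
    - {"dx": 0.006,"dy": -0.005,"dz": 0,"spin": 0.78,"gripper": 0.4}
    - {"dx": 0.006,"dy": -0.005,"dz": 0,"spin": 0.78,"gripper": 0.4}
    - {"dx": 0.006,"dy": -0.005,"dz": 0,"spin": 0.78,"gripper": 0.4}
    - {"dx": 0.006,"dy": -0.005,"dz": 0,"spin": 0.78,"gripper": 0.4}
    - {"dx": 0.006,"dy": -0.005,"dz": 0.04,"spin": 0.78,"gripper": 0.4}
    - {"dx": 0.006,"dy": -0.005,"dz": 0.09,"spin": 0.78,"gripper": 0.4}
    - {"dx": 0.006,"dy": -0.005,"dz": 0.12,"spin": 0.78,"gripper": 0.4}
    - {"dx": 0.006,"dy": -0.005,"dz": 0.14,"spin": 0.78,"gripper": 0.4}
    - {"dx": 0.006,"dy": -0.005,"dz": 0.14,"spin": 0.78,"gripper": 0.4}
    - {"dx": 0.006,"dy": -0.005,"dz": 0.14,"spin": 0.78,"gripper": 0.4}
    - {"dx": 0.006,"dy": -0.005,"dz": 0.14,"spin": 0.78,"gripper": 0.4}

```text
time_s: 17.35
tool_pos: [0.6226, 0.0118, 0.0572]
eef_rot: [-3.14, -0.003, -0.018]
contact_force: [0.5, 0.8, 0.2]
grip_width: 0.536
grip_force: 15.0
```

```bash
cat >> h.py <<'E'
def woodrect(n,near,rim=.012):
    m=model(n); im=ctrl.snapshot(n); return im,m
E
python3 - <<'E'
from h import *
plan((.6213,.0058,.0185,-1.46),(.6213,.0058,.0145,-1.46))
E
```

```text
at [0.6226 0.0118 0.0572] yaw -1.04 j7 -1.74 t 17.4 F [0.4754 0.8422 0.1769] grip 0.5357506253421317 14.96583178639412
(0.6213, 0.0058, 0.0185, -1.46) -> d [-0.0013  0.006   0.0387] spin 0.0092 rows 0.8
(0.6213, 0.0058, 0.0145, -1.46) -> d [-0.0013  0.006   0.0427] spin 0.0092 rows 0.1
```

Request:
send_rows:
  deltas:
    - {"dx": -0.001,"dy": 0.006,"dz": 0,"spin": 0.01,"gripper": 0.4}
    - {"dx": -0.001,"dy": 0.006,"dz": 0.01,"spin": 0.01,"gripper": 0.4}
    - {"dx": -0.001,"dy": 0.006,"dz": 0.02,"spin": 0.01,"gripper": 0.4}
    - {"dx": -0.001,"dy": 0.006,"dz": 0.02,"spin": 0.01,"gripper": 0.4}
    - {"dx": -0.001,"dy": 0.006,"dz": 0.02,"spin": 0.01,"gripper": 0.4}

```text
time_s: 17.85
tool_pos: [0.6201, 0.0044, 0.035]
eef_rot: [-3.141, 0.001, -0.028]
contact_force: [0.4, -1.2, -0.8]
grip_width: 0.538
grip_force: 15.0
```

```bash
python3 - <<'E'
from h import *
plan((.6213,.0058,.0185,-1.46),(.6213,.0058,.0145,-1.46))
E
```

```text
at [0.6201 0.0044 0.035 ] yaw -1.58 j7 -1.74 t 17.9 F [ 0.402  -1.1882 -0.7558] grip 0.5379147561524827 14.965830445289612
(0.6213, 0.0058, 0.0185, -1.46) -> d [ 0.0012 -0.0014  0.0165] spin -0.0026 rows 0.3
(0.6213, 0.0058, 0.0145, -1.46) -> d [ 0.0012 -0.0014  0.0205] spin -0.0026 rows 0.1
```

Request:
send_rows:
  deltas:
    - {"dx": 0.001,"dy": -0.001,"dz": 0.01,"spin": 0,"gripper": 0.4}
    - {"dx": 0.001,"dy": -0.001,"dz": 0.015,"spin": 0,"gripper": 0.4}
    - {"dx": 0.001,"dy": -0.001,"dz": 0.018,"spin": 0,"gripper": 0.4}
    - {"dx": 0.001,"dy": -0.001,"dz": 0.02,"spin": 0,"gripper": 0.4}
    - {"dx": 0.001,"dy": -0.001,"dz": 0.02,"spin": 0,"gripper": 0.4}
    - {"dx": 0.001,"dy": -0.001,"dz": 0.02,"spin": 0,"gripper": 0.4}

```text
time_s: 18.45
tool_pos: [0.6217, 0.0053, 0.0158]
eef_rot: [-3.142, -0.0, -0.028]
contact_force: [-0.5, -0.9, -0.7]
grip_width: 0.537
grip_force: 15.0
```

```bash
python3 - <<'E'
from h import *
plan((.6213,.0058,.0145,-1.46))
E
```

```text
at [0.6217 0.0053 0.0158] yaw -1.58 j7 -1.74 t 18.4 F [-0.5416 -0.8842 -0.7422] grip 0.5370349936252059 14.965808540582657
(0.6213, 0.0058, 0.0145, -1.46) -> d [-0.0004 -0.0005  0.0013] spin -0.0027 rows 0.0
```

No contact yet, so I'll go down 1.5 mm more, release and rise.

Request:
send_rows:
  deltas:
    - {"dx": 0,"dy": 0,"dz": 0.001,"spin": 0,"gripper": 0.4}
    - {"dx": 0,"dy": 0,"dz": 0.0015,"spin": 0,"gripper": 0.4}
    - {"dx": 0,"dy": 0,"dz": 0.0015,"spin": 0,"gripper": 0.4}

```text
time_s: 18.75
tool_pos: [0.6218, 0.0053, 0.0146]
eef_rot: [-3.142, -0.001, -0.028]
contact_force: [-0.7, -0.3, 1.8]
grip_width: 0.537
grip_force: 15.0
```

Request:
send_rows:
  deltas:
    - {"dx": 0,"dy": 0,"dz": 0,"spin": 0,"gripper": 0.65}
    - {"dx": 0,"dy": 0,"dz": 0,"spin": 0,"gripper": 0.65}
    - {"dx": 0,"dy": 0,"dz": 0,"spin": 0,"gripper": 0.65}
    - {"dx": 0,"dy": 0,"dz": -0.005,"spin": 0,"gripper": 0.65}
    - {"dx": 0,"dy": 0,"dz": -0.015,"spin": 0,"gripper": 0.65}
    - {"dx": 0,"dy": 0,"dz": -0.04,"spin": 0,"gripper": 0.65}
    - {"dx": 0,"dy": 0,"dz": -0.09,"spin": 0,"gripper": 0.65}
    - {"dx": 0,"dy": 0,"dz": -0.14,"spin": 0,"gripper": 0.65}
    - {"dx": 0,"dy": 0,"dz": -0.185,"spin": 0,"gripper": 0.65}
    - {"dx": 0,"dy": 0,"dz": -0.185,"spin": 0,"gripper": 0.65}
    - {"dx": 0,"dy": 0,"dz": -0.185,"spin": 0,"gripper": 0.65}

```text
time_s: 19.85
tool_pos: [0.6221, 0.0053, 0.2013]
eef_rot: [-3.141, -0.004, -0.028]
contact_force: [0.4, 0.4, 0.1]
grip_width: 0.654
grip_force: 0.0
```

```bash
python3 - <<'E'
from h import *
plan((.62,.1,.25,-1.46))
a=ctrl.snapshot('wrist')[90:420,150:500,::-1]; b=ctrl.snapshot('top'); m=model('top')
cv2.imwrite('pics/w6.png',a)
for c in('green','blue','red','yellow'):
    for k in blobs(mask(b,c,100,40),20):
        u=centre(k)
        if 150<u[0]<530 and 150<u[1]<310: print(c,u,cv2.contourArea(k),[ray(m,u,z)[0] for z in(.033,)])
E
```

```text
at [0.6221 0.0053 0.2013] yaw -1.58 j7 -1.71 t 19.9 F [0.3911 0.3649 0.0515] grip 0.6539354605435451 0.0
(0.62, 0.1, 0.25, -1.46) -> d [-0.0045 -0.0946 -0.0487] spin -0.0027 rows 2.1
green [208.8824 249.422 ] 334.5 [array([0.4685, 0.3681])]
green [242.4104 198.2657] 140.5 [array([0.6109, 0.2845])]
blue [174.5722 243.0165] 363.5 [array([0.4844, 0.4615])]
red [371.7159 153.1291] 5438.0 [array([ 0.7448, -0.0679])]
red [343.525  196.4582] 287.0 [array([0.6201, 0.0091])]
red [323.1047 199.7727] 121.0 [array([0.61  , 0.0645])]
yellow [500.6245 254.7517] 411.5 [array([ 0.467, -0.408])]
yellow [477.9497 259.7836] 162.5 [array([ 0.4526, -0.3477])]
```

View pics/w6.png

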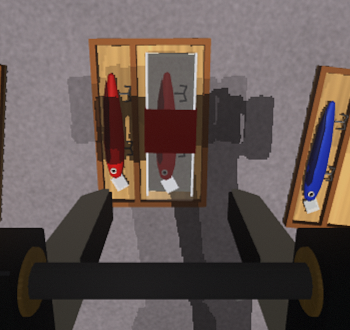

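Red lies centred in its tray (crop 148–200, 53–195), and green and blue have not moved. Now I'll turn about 170° on the way back for the lower pair.

Request:
send_rows:
  deltas:
    - {"dx": -0.02,"dy": -0.1,"dz": -0.05,"spin": -1,"gripper": 0.65}
    - {"dx": -0.02,"dy": -0.1,"dz": -0.05,"spin": -1,"gripper": 0.65}
    - {"dx": -0.02,"dy": -0.1,"dz": -0.05,"spin": -1,"gripper": 0.65}
    - {"dx": -0.02,"dy": -0.1,"dz": -0.05,"spin": -1,"gripper": 0.65}
    - {"dx": -0.02,"dy": -0.1,"dz": -0.05,"spin": -1,"gripper": 0.65}
    - {"dx": -0.02,"dy": -0.1,"dz": -0.05,"spin": -1,"gripper": 0.65}
    - {"dx": -0.02,"dy": -0.1,"dz": -0.05,"spin": -1,"gripper": 0.65}

```text
time_s: 20.65
tool_pos: [0.6033, 0.1054, 0.247]
eef_rot: [-3.139, 0.003, 0.758]
contact_force: [-0.4, -0.4, -0.1]
grip_width: 0.652
grip_force: 0.0
```

Request:
send_rows:
  deltas:
    - {"dx": 0,"dy": -0.1,"dz": 0,"spin": -1,"gripper": 0.65}
    - {"dx": 0,"dy": -0.1,"dz": 0,"spin": -1,"gripper": 0.65}
    - {"dx": 0,"dy": -0.1,"dz": 0,"spin": -1,"gripper": 0.65}
    - {"dx": 0,"dy": -0.1,"dz": 0,"spin": -1,"gripper": 0.65}
    - {"dx": 0,"dy": -0.1,"dz": 0,"spin": -1,"gripper": 0.65}
    - {"dx": 0,"dy": -0.1,"dz": 0,"spin": -1,"gripper": 0.65}

```text
time_s: 21.25
tool_pos: [0.5349, 0.178, 0.2478]
eef_rot: [-3.139, 0.001, 1.546]
contact_force: [0.5, 0.2, -0.1]
grip_width: 0.649
grip_force: 0.0
```

```bash
python3 - <<'E'
from h import *
plan((.5,.35,.25,130))
E
```

```text
at [0.5349 0.178  0.2478] yaw 88.56 j7 -0.67 t 21.2 F [ 0.5268  0.2358 -0.0639] grip 0.6493902718639404 0.0
(0.5, 0.35, 0.25, 130) -> d [ 0.171  -0.0392 -0.0022] spin -0.9208 rows 4.8
```

Request:
send_rows:
  deltas:
    - {"dx": 0.171,"dy": -0.039,"dz": 0,"spin": -0.92,"gripper": 0.78}
    - {"dx": 0.171,"dy": -0.039,"dz": 0,"spin": -0.92,"gripper": 0.78}
    - {"dx": 0.171,"dy": -0.039,"dz": 0,"spin": -0.92,"gripper": 0.78}
    - {"dx": 0.171,"dy": -0.039,"dz": 0,"spin": -0.92,"gripper": 0.78}
    - {"dx": 0.171,"dy": -0.039,"dz": 0,"spin": -0.92,"gripper": 0.78}
    - {"dx": 0.171,"dy": -0.039,"dz": 0,"spin": -0.92,"gripper": 0.78}
    - {"dx": 0.171,"dy": -0.039,"dz": 0,"spin": -0.92,"gripper": 0.78}

```text
time_s: 21.95
tool_pos: [0.5016, 0.3493, 0.2481]
eef_rot: [-3.139, 0.0, 2.261]
contact_force: [-0.3, 0.0, -0.7]
grip_width: 0.784
grip_force: 0.0
```

```bash
python3 - <<'E'
from h import *
plan((.53,.4,.25,168.5))
E
```

```text
at [0.5016 0.3493 0.2481] yaw 129.57 j7 -0.33 t 21.9 F [-0.3425  0.005  -0.6652] grip 0.7838888828209657 0.0
(0.53, 0.4, 0.25, 168.5) -> d [ 0.0209  0.0542 -0.0021] spin -0.865 rows 4.5
```

Request:
send_rows:
  deltas:
    - {"dx": 0.021,"dy": 0.054,"dz": 0,"spin": -0.865,"gripper": 0.78}
    - {"dx": 0.021,"dy": 0.054,"dz": 0,"spin": -0.865,"gripper": 0.78}
    - {"dx": 0.021,"dy": 0.054,"dz": 0,"spin": -0.865,"gripper": 0.78}
    - {"dx": 0.021,"dy": 0.054,"dz": 0,"spin": -0.865,"gripper": 0.78}
    - {"dx": 0.021,"dy": 0.054,"dz": 0,"spin": -0.865,"gripper": 0.78}
    - {"dx": 0.021,"dy": 0.054,"dz": 0,"spin": -0.865,"gripper": 0.78}
    - {"dx": 0.021,"dy": 0.054,"dz": 0,"spin": -0.865,"gripper": 0.78}

```text
time_s: 22.65
tool_pos: [0.5299, 0.4002, 0.2489]
eef_rot: [-3.141, 0.0, 2.941]
contact_force: [0.2, -1.2, -0.6]
grip_width: 0.781
grip_force: 0.0
```

```bash
python3 - <<'E'
from h import *
plan((.468,.368,.1,168.5))
m=model('wrist'); im=ctrl.snapshot('wrist'); cv2.imwrite('pics/w7.png',im[:,:,::-1])
for c in('green','blue'):
    for b in blobs(mask(im,c,100,40),200):
        u=centre(b); p=ray(m,b.reshape(-1,2),.033); r=cv2.minAreaRect((p*1000).astype(np.float32))
        print(c,u,cv2.boundingRect(b),ray(m,u,.033)[0],r)
E
```

```text
at [0.5299 0.4002 0.2489] yaw 168.49 j7 0.25 t 22.6 F [ 0.2372 -1.2453 -0.5512] grip 0.7813980332684455 0.0
(0.468, 0.368, 0.1, 168.5) -> d [ 0.0542 -0.0438  0.1489] spin -0.0003 rows 3.3
green [281.1503 161.4286] (256, 112, 50, 102) [0.4657 0.3695] ((468.41796875, 368.0292663574219), (52.76969528198242, 107.04728698730469), 75.5329360961914)
green [249.2654 288.0636] (240, 255, 17, 80) [0.6025 0.2978] ((612.5347290039062, 296.05621337890625), (18.30730438232422, 104.12046813964844), 81.89675903320312)
blue [368.8251 159.3021] (343, 110, 52, 102) [0.4824 0.4628] ((485.3636779785156, 461.4511413574219), (53.15613555908203, 106.73367309570312), 75.98551177978516)
```

View pics/w7.png

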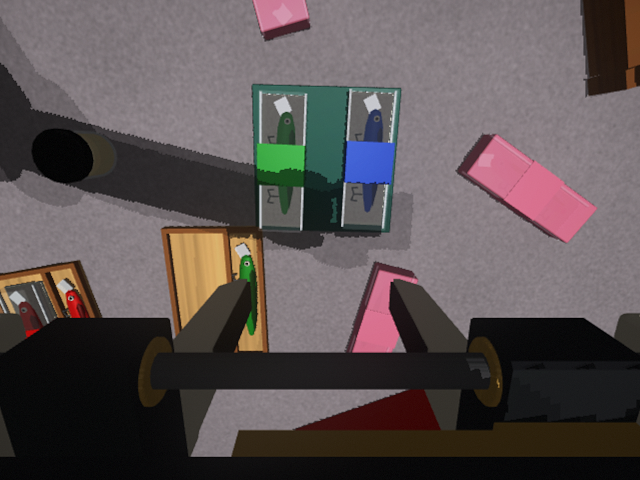

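Wrist view: green band at (281,165) and blue at (369,162), both unmoved on the mat. The inner side faces show about 3 px, so I'll use top-face centres of (279.5,164.5) and (371,162).

```bash
python3 - <<'E'
from h import *
m=model('wrist'); g,b=ray(m,[(279.5,164.5),(371,162)],.033)
d=b-g; print(g,b,np.linalg.norm(d),np.degrees(np.arctan2(d[1],d[0]))+90)
plan((*g,.1,168.5))
E
```

```text
[0.4684 0.3672] [0.4855 0.4649] 0.09911338086683674 170.06765120317027
at [0.5297 0.4004 0.249 ] yaw 168.54 j7 0.25 t 22.7 F [ 0.0299 -0.2889 -0.0187] grip 0.7789823663694356 0.0
(np.float64(0.4684377109529634), np.float64(0.36722216429792276), 0.1, 168.5) -> d [ 0.0535 -0.0446  0.149 ] spin 0.0008 rows 3.3
```

Request:
send_rows:
  deltas:
    - {"dx": 0.0535,"dy": -0.0445,"dz": 0.05,"spin": -0.02,"gripper": 0.78}
    - {"dx": 0.0535,"dy": -0.0445,"dz": 0.1,"spin": -0.02,"gripper": 0.78}
    - {"dx": 0.0535,"dy": -0.0445,"dz": 0.15,"spin": -0.02,"gripper": 0.78}
    - {"dx": 0.0535,"dy": -0.0445,"dz": 0.18,"spin": -0.02,"gripper": 0.78}
    - {"dx": 0.0535,"dy": -0.0445,"dz": 0.19,"spin": -0.02,"gripper": 0.78}
    - {"dx": 0.0535,"dy": -0.0445,"dz": 0.19,"spin": -0.02,"gripper": 0.78}
    - {"dx": 0.0535,"dy": -0.0445,"dz": 0.19,"spin": -0.02,"gripper": 0.78}

```text
time_s: 23.4
tool_pos: [0.4692, 0.3697, 0.0612]
eef_rot: [3.138, 0.002, 2.96]
contact_force: [-0.0, 0.5, 0.3]
grip_width: 0.778
grip_force: 0.0
```

```bash
python3 - <<'E'
from h import *
plan((.4684,.3672,.0145,169.3))
E
```

```text
at [0.4692 0.3697 0.0612] yaw 169.59 j7 0.03 t 23.4 F [-0.0419  0.4589  0.2707] grip 0.7778959465439353 0.0
(0.4684, 0.3672, 0.0145, 169.3) -> d [ 0.0005 -0.0028  0.0467] spin 0.0065 rows 0.9
```

Request:
send_rows:
  deltas:
    - {"dx": 0,"dy": -0.003,"dz": 0.015,"spin": 0,"gripper": 0.78}
    - {"dx": 0,"dy": -0.003,"dz": 0.03,"spin": 0,"gripper": 0.78}
    - {"dx": 0,"dy": -0.003,"dz": 0.04,"spin": 0,"gripper": 0.78}
    - {"dx": 0,"dy": -0.003,"dz": 0.045,"spin": 0,"gripper": 0.78}
    - {"dx": 0,"dy": -0.003,"dz": 0.045,"spin": 0,"gripper": 0.78}
    - {"dx": 0,"dy": -0.003,"dz": 0.045,"spin": 0,"gripper": 0.78}

```text
time_s: 24.0
tool_pos: [0.4677, 0.3654, 0.0143]
eef_rot: [3.141, -0.0, 2.961]
contact_force: [0.8, 0.2, -0.4]
grip_width: 0.778
grip_force: 0.0
```

```bash
python3 - <<'E'
from h import *
plan((.4684,.3672,.0145,169.3))
E
```

```text
at [0.4677 0.3654 0.0143] yaw 169.65 j7 -0.02 t 24.0 F [ 0.8072  0.1745 -0.3643] grip 0.7781846658941624 0.0
(0.4684, 0.3672, 0.0145, 169.3) -> d [-0.0004  0.002  -0.0002] spin 0.0078 rows 0.0
```

Request:
send_rows:
  deltas:
    - {"dx": 0,"dy": 0.002,"dz": 0,"spin": 0,"gripper": 0.78}
    - {"dx": 0,"dy": 0.002,"dz": 0,"spin": 0,"gripper": 0.4}
    - {"dx": 0,"dy": 0.002,"dz": 0,"spin": 0,"gripper": 0.4}
    - {"dx": 0,"dy": 0.002,"dz": 0,"spin": 0,"gripper": 0.4}
    - {"dx": 0,"dy": 0.002,"dz": 0,"spin": 0,"gripper": 0.4}
    - {"dx": 0,"dy": 0.002,"dz": 0,"spin": 0,"gripper": 0.4}

```text
time_s: 24.6
tool_pos: [0.4681, 0.3672, 0.0144]
eef_rot: [3.141, 0.0, 2.961]
contact_force: [0.9, 0.8, 0.9]
grip_width: 0.544
grip_force: 14.7
```

Request:
send_rows:
  deltas:
    - {"dx": 0,"dy": 0,"dz": -0.02,"spin": 0,"gripper": 0.4}
    - {"dx": 0,"dy": 0,"dz": -0.05,"spin": 0,"gripper": 0.4}
    - {"dx": 0,"dy": 0,"dz": -0.1,"spin": 0,"gripper": 0.4}
    - {"dx": 0,"dy": 0,"dz": -0.14,"spin": 0,"gripper": 0.4}
    - {"dx": 0,"dy": 0,"dz": -0.14,"spin": 0,"gripper": 0.4}
    - {"dx": 0,"dy": 0,"dz": -0.14,"spin": 0,"gripper": 0.4}

```text
time_s: 25.2
tool_pos: [0.4681, 0.3667, 0.1546]
eef_rot: [3.141, 0.001, 2.961]
contact_force: [-0.4, -0.2, -2.3]
grip_width: 0.546
grip_force: 14.7
```

```bash
python3 - <<'E'
from h import *
plan((.6088,.2289,.155,168.4))
E
```

```text
at [0.4681 0.3667 0.1546] yaw 169.63 j7 0.12 t 25.2 F [-0.3628 -0.1544 -2.3459] grip 0.5464026563023425 14.736719583888771
(0.6088, 0.2289, 0.155, 168.4) -> d [-0.1632 -0.1102 -0.0002] spin 0.0273 rows 3.9
```

Request:
send_rows:
  deltas:
    - {"dx": -0.163,"dy": -0.11,"dz": 0,"spin": 0.03,"gripper": 0.4}
    - {"dx": -0.163,"dy": -0.11,"dz": 0,"spin": 0.03,"gripper": 0.4}
    - {"dx": -0.163,"dy": -0.11,"dz": 0,"spin": 0.03,"gripper": 0.4}
    - {"dx": -0.163,"dy": -0.11,"dz": 0,"spin": 0.03,"gripper": 0.4}
    - {"dx": -0.163,"dy": -0.11,"dz": 0,"spin": 0.03,"gripper": 0.4}
    - {"dx": -0.163,"dy": -0.11,"dz": 0.04,"spin": 0.03,"gripper": 0.4}
    - {"dx": -0.163,"dy": -0.11,"dz": 0.08,"spin": 0.03,"gripper": 0.4}
    - {"dx": -0.163,"dy": -0.11,"dz": 0.105,"spin": 0.03,"gripper": 0.4}
    - {"dx": -0.163,"dy": -0.11,"dz": 0.115,"spin": 0.03,"gripper": 0.4}
    - {"dx": -0.163,"dy": -0.11,"dz": 0.115,"spin": 0.03,"gripper": 0.4}
    - {"dx": -0.163,"dy": -0.11,"dz": 0.115,"spin": 0.03,"gripper": 0.4}

```text
time_s: 26.3
tool_pos: [0.6088, 0.2302, 0.0397]
eef_rot: [3.14, 0.0, 2.938]
contact_force: [-0.4, 0.6, -0.6]
grip_width: 0.546
grip_force: 14.7
```

```bash
python3 - <<'E'
from h import *
plan((.6088,.2289,.0155,168.4))
E
```

```text
at [0.6088 0.2302 0.0397] yaw 168.31 j7 0.35 t 26.3 F [-0.393   0.5889 -0.6172] grip 0.5460743301248339 14.736502768282662
(0.6088, 0.2289, 0.0155, 168.4) -> d [-0.0003 -0.0013  0.0242] spin -0.002 rows 0.5
```

Request:
send_rows:
  deltas:
    - {"dx": 0,"dy": -0.001,"dz": 0.01,"spin": 0,"gripper": 0.4}
    - {"dx": 0,"dy": -0.001,"dz": 0.017,"spin": 0,"gripper": 0.4}
    - {"dx": 0,"dy": -0.001,"dz": 0.021,"spin": 0,"gripper": 0.4}
    - {"dx": 0,"dy": -0.001,"dz": 0.024,"spin": 0,"gripper": 0.4}
    - {"dx": 0,"dy": -0.001,"dz": 0.024,"spin": 0,"gripper": 0.4}
    - {"dx": 0,"dy": -0.001,"dz": 0.024,"spin": 0,"gripper": 0.4}

```text
time_s: 26.9
tool_pos: [0.6085, 0.2286, 0.0153]
eef_rot: [3.141, 0.0, 2.937]
contact_force: [-0.2, 0.6, -0.6]
grip_width: 0.541
grip_force: 14.8
```

```bash
python3 - <<'E'
from h import *
plan((.6088,.2289,.0155,168.4))
E
```

```text
at [0.6085 0.2286 0.0153] yaw 168.3 j7 0.33 t 26.9 F [-0.246  0.566 -0.618] grip 0.541495194600815 14.759036042014486
(0.6088, 0.2289, 0.0155, 168.4) -> d [-0.0002  0.0003 -0.0002] spin -0.0023 rows 0.0
```

Request:
send_rows:
  deltas:
    - {"dx": 0,"dy": 0,"dz": 0.001,"spin": 0,"gripper": 0.4}
    - {"dx": 0,"dy": 0,"dz": 0.001,"spin": 0,"gripper": 0.4}
    - {"dx": 0,"dy": 0,"dz": 0.001,"spin": 0,"gripper": 0.4}

```text
time_s: 27.2
tool_pos: [0.6085, 0.2286, 0.0153]
eef_rot: [3.142, 0.001, 2.937]
contact_force: [-1.6, -1.7, 4.7]
grip_width: 0.541
grip_force: 14.8
```

Request:
send_rows:
  deltas:
    - {"dx": 0,"dy": 0,"dz": 0,"spin": 0,"gripper": 0.65}
    - {"dx": 0,"dy": 0,"dz": 0,"spin": 0,"gripper": 0.65}
    - {"dx": 0,"dy": 0,"dz": 0,"spin": 0,"gripper": 0.65}
    - {"dx": 0,"dy": 0,"dz": -0.005,"spin": 0,"gripper": 0.65}
    - {"dx": 0,"dy": 0,"dz": -0.015,"spin": 0,"gripper": 0.65}
    - {"dx": 0,"dy": 0,"dz": -0.04,"spin": 0,"gripper": 0.65}
    - {"dx": 0,"dy": 0,"dz": -0.09,"spin": 0,"gripper": 0.65}
    - {"dx": 0,"dy": 0,"dz": -0.14,"spin": 0,"gripper": 0.65}
    - {"dx": 0,"dy": 0,"dz": -0.14,"spin": 0,"gripper": 0.65}
    - {"dx": 0,"dy": 0,"dz": -0.14,"spin": 0,"gripper": 0.65}

```text
time_s: 28.2
tool_pos: [0.609, 0.2291, 0.1566]
eef_rot: [3.139, 0.003, 2.937]
contact_force: [-0.0, -0.5, -0.8]
grip_width: 0.651
grip_force: 0.0
```

```bash
python3 - <<'E'
from h import *
plan((.4855,.4649,.155,169.3))
im=ctrl.snapshot('wrist'); cv2.imwrite('pics/w8.png',im[60:420,120:560,::-1])
E
```

```text
at [0.609  0.2291 0.1566] yaw 168.3 j7 0.44 t 28.2 F [-0.0216 -0.5175 -0.8302] grip 0.6506295545662605 0.0
(0.4855, 0.4649, 0.155, 169.3) -> d [0.1688 0.2058 0.0015] spin -0.0222 rows 5.3
```

View pics/w8.png

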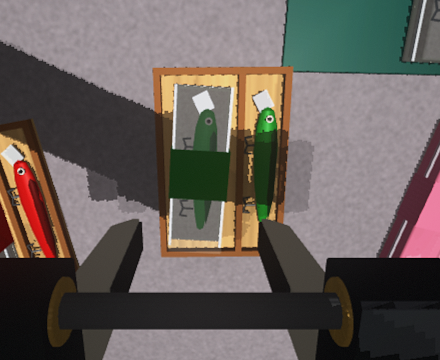

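Green is centred in its tray (crop 172–235, 85–245). Now blue.

Request:
send_rows:
  deltas:
    - {"dx": 0.169,"dy": 0.206,"dz": 0,"spin": -0.02,"gripper": 0.78}
    - {"dx": 0.169,"dy": 0.206,"dz": 0,"spin": -0.02,"gripper": 0.78}
    - {"dx": 0.169,"dy": 0.206,"dz": 0,"spin": -0.02,"gripper": 0.78}
    - {"dx": 0.169,"dy": 0.206,"dz": 0,"spin": -0.02,"gripper": 0.78}
    - {"dx": 0.169,"dy": 0.206,"dz": 0,"spin": -0.02,"gripper": 0.78}
    - {"dx": 0.169,"dy": 0.206,"dz": 0,"spin": -0.02,"gripper": 0.78}
    - {"dx": 0.169,"dy": 0.206,"dz": 0.04,"spin": -0.02,"gripper": 0.78}
    - {"dx": 0.169,"dy": 0.206,"dz": 0.08,"spin": -0.02,"gripper": 0.78}
    - {"dx": 0.169,"dy": 0.206,"dz": 0.095,"spin": -0.02,"gripper": 0.78}
    - {"dx": 0.169,"dy": 0.206,"dz": 0.095,"spin": -0.02,"gripper": 0.78}
    - {"dx": 0.169,"dy": 0.206,"dz": 0.095,"spin": -0.02,"gripper": 0.78}

```text
time_s: 29.35
tool_pos: [0.4852, 0.4649, 0.0599]
eef_rot: [3.14, -0.0, 2.952]
contact_force: [0.6, -0.0, 0.4]
grip_width: 0.776
grip_force: 0.0
```

```bash
python3 - <<'E'
from h import *
plan((.4855,.4649,.0145,169.3))
E
```

```text
at [0.4852 0.4649 0.0599] yaw 169.15 j7 0.02 t 29.4 F [ 0.5653 -0.0155  0.388 ] grip 0.7759883684848343 0.0
(0.4855, 0.4649, 0.0145, 169.3) -> d [-0.0003  0.      0.0454] spin -0.0033 rows 0.9
```

Request:
send_rows:
  deltas:
    - {"dx": 0,"dy": 0,"dz": 0.015,"spin": 0,"gripper": 0.78}
    - {"dx": 0,"dy": 0,"dz": 0.03,"spin": 0,"gripper": 0.78}
    - {"dx": 0,"dy": 0,"dz": 0.04,"spin": 0,"gripper": 0.78}
    - {"dx": 0,"dy": 0,"dz": 0.045,"spin": 0,"gripper": 0.78}
    - {"dx": 0,"dy": 0,"dz": 0.045,"spin": 0,"gripper": 0.78}
    - {"dx": 0,"dy": 0,"dz": 0.045,"spin": 0,"gripper": 0.4}
    - {"dx": 0,"dy": 0,"dz": 0.045,"spin": 0,"gripper": 0.4}
    - {"dx": 0,"dy": 0,"dz": 0.045,"spin": 0,"gripper": 0.4}
    - {"dx": 0,"dy": 0,"dz": 0.045,"spin": 0,"gripper": 0.4}
    - {"dx": 0,"dy": 0,"dz": 0.045,"spin": 0,"gripper": 0.4}

```text
time_s: 30.35
tool_pos: [0.4849, 0.4647, 0.0147]
eef_rot: [3.141, 0.0, 2.953]
contact_force: [-0.6, -0.4, 2.2]
grip_width: 0.543
grip_force: 14.8
```

```bash
python3 - <<'E'
from h import *
plan((.4855,.4649,.0145,169.3))
E
```

```text
at [0.4849 0.4647 0.0147] yaw 169.19 j7 -0.01 t 30.4 F [-0.6487 -0.3831  2.1655] grip 0.5431853873657466 14.805871546268463
(0.4855, 0.4649, 0.0145, 169.3) -> d [-0.0006  0.0004  0.0002] spin -0.0025 rows 0.0
```

Request:
send_rows:
  deltas:
    - {"dx": 0,"dy": 0,"dz": -0.02,"spin": 0,"gripper": 0.4}
    - {"dx": 0,"dy": 0,"dz": -0.05,"spin": 0,"gripper": 0.4}
    - {"dx": 0,"dy": 0,"dz": -0.1,"spin": 0,"gripper": 0.4}
    - {"dx": 0,"dy": 0,"dz": -0.15,"spin": 0,"gripper": 0.4}
    - {"dx": 0,"dy": 0,"dz": -0.18,"spin": 0,"gripper": 0.4}
    - {"dx": 0,"dy": 0,"dz": -0.18,"spin": 0,"gripper": 0.4}
    - {"dx": 0,"dy": 0,"dz": -0.18,"spin": 0,"gripper": 0.4}

```text
time_s: 31.05
tool_pos: [0.4846, 0.4642, 0.1942]
eef_rot: [-3.141, 0.001, 2.953]
contact_force: [-1.0, -0.3, -1.3]
grip_width: 0.541
grip_force: 14.8
```

```bash
python3 - <<'E'
from h import *
plan((.5807,-.2132,.2,172.15))
E
```

```text
at [0.4846 0.4642 0.1942] yaw 169.2 j7 0.12 t 31.1 F [-0.9697 -0.3009 -1.3442] grip 0.5405940542529108 14.793246388435364
(0.5807, -0.2132, 0.2, 172.15) -> d [-0.2213 -0.6474 -0.0055] spin -0.0655 rows 13.7
```

Request:
send_rows:
  deltas:
    - {"dx": -0.221,"dy": -0.647,"dz": 0,"spin": -0.065,"gripper": 0.4}
    - {"dx": -0.221,"dy": -0.647,"dz": 0,"spin": -0.065,"gripper": 0.4}
    - {"dx": -0.221,"dy": -0.647,"dz": 0,"spin": -0.065,"gripper": 0.4}
    - {"dx": -0.221,"dy": -0.647,"dz": 0,"spin": -0.065,"gripper": 0.4}
    - {"dx": -0.221,"dy": -0.647,"dz": 0,"spin": -0.065,"gripper": 0.4}
    - {"dx": -0.221,"dy": -0.647,"dz": 0,"spin": -0.065,"gripper": 0.4}
    - {"dx": -0.221,"dy": -0.647,"dz": 0,"spin": -0.065,"gripper": 0.4}
    - {"dx": -0.221,"dy": -0.647,"dz": 0,"spin": -0.065,"gripper": 0.4}
    - {"dx": -0.221,"dy": -0.647,"dz": 0,"spin": -0.065,"gripper": 0.4}
    - {"dx": -0.221,"dy": -0.647,"dz": 0,"spin": -0.065,"gripper": 0.4}
    - {"dx": -0.221,"dy": -0.647,"dz": 0,"spin": -0.065,"gripper": 0.4}
    - {"dx": -0.221,"dy": -0.647,"dz": 0,"spin": -0.065,"gripper": 0.4}
    - {"dx": -0.221,"dy": -0.647,"dz": 0,"spin": -0.065,"gripper": 0.4}
    - {"dx": -0.221,"dy": -0.647,"dz": 0,"spin": -0.065,"gripper": 0.4}
    - {"dx": -0.221,"dy": -0.647,"dz": 0,"spin": -0.065,"gripper": 0.4}
    - {"dx": -0.221,"dy": -0.647,"dz": 0,"spin": -0.065,"gripper": 0.4}
    - {"dx": -0.221,"dy": -0.647,"dz": 0,"spin": -0.065,"gripper": 0.4}
    - {"dx": -0.221,"dy": -0.647,"dz": 0,"spin": -0.065,"gripper": 0.4}

```text
time_s: 32.85
tool_pos: [0.5803, -0.2102, 0.1939]
eef_rot: [3.141, -0.001, 3.008]
contact_force: [-0.8, 0.0, -1.0]
grip_width: 0.542
grip_force: 14.8
```

```bash
python3 - <<'E'
from h import *
plan((.5807,-.2132,.05,172.15))
E
```

```text
at [ 0.5803 -0.2102  0.1939] yaw 172.34 j7 1.19 t 32.9 F [-0.8215  0.0105 -0.9893] grip 0.5415117256103121 14.793145805597305
(0.5807, -0.2132, 0.05, 172.15) -> d [-0.0009 -0.0031  0.1439] spin 0.0043 rows 2.9
```

Request:
send_rows:
  deltas:
    - {"dx": -0.001,"dy": -0.003,"dz": 0.04,"spin": 0,"gripper": 0.4}
    - {"dx": -0.001,"dy": -0.003,"dz": 0.08,"spin": 0,"gripper": 0.4}
    - {"dx": -0.001,"dy": -0.003,"dz": 0.12,"spin": 0,"gripper": 0.4}
    - {"dx": -0.001,"dy": -0.003,"dz": 0.145,"spin": 0,"gripper": 0.4}
    - {"dx": -0.001,"dy": -0.003,"dz": 0.155,"spin": 0,"gripper": 0.4}
    - {"dx": -0.001,"dy": -0.003,"dz": 0.155,"spin": 0,"gripper": 0.4}
    - {"dx": -0.001,"dy": -0.003,"dz": 0.155,"spin": 0,"gripper": 0.4}

```text
time_s: 33.55
tool_pos: [0.5824, -0.2149, 0.0407]
eef_rot: [3.141, 0.003, 3.005]
contact_force: [0.3, -0.4, -1.3]
grip_width: 0.54
grip_force: 14.8
```

```bash
python3 - <<'E'
from h import *
plan((.5807,-.2132,.0155,172.15))
E
```

```text
at [ 0.5824 -0.2149  0.0407] yaw 172.17 j7 1.05 t 33.5 F [ 0.3308 -0.4214 -1.3469] grip 0.5403125624375624 14.793064892292023
(0.5807, -0.2132, 0.0155, 172.15) -> d [0.0019 0.0014 0.0252] spin 0.0005 rows 0.5
```

Request:
send_rows:
  deltas:
    - {"dx": 0.001,"dy": 0.001,"dz": 0.01,"spin": 0,"gripper": 0.4}
    - {"dx": 0.001,"dy": 0.001,"dz": 0.018,"spin": 0,"gripper": 0.4}
    - {"dx": 0.001,"dy": 0.001,"dz": 0.022,"spin": 0,"gripper": 0.4}
    - {"dx": 0.001,"dy": 0.001,"dz": 0.025,"spin": 0,"gripper": 0.4}
    - {"dx": 0.001,"dy": 0.001,"dz": 0.025,"spin": 0,"gripper": 0.4}
    - {"dx": 0.001,"dy": 0.001,"dz": 0.025,"spin": 0,"gripper": 0.4}

```text
time_s: 34.15
tool_pos: [0.58, -0.2147, 0.0155]
eef_rot: [-3.141, -0.0, 3.003]
contact_force: [-2.9, -0.9, 6.9]
grip_width: 0.54
grip_force: 14.9
```

```bash
python3 - <<'E'
from h import *
plan((.5807,-.2132,.0155,172.15))
E
```

```text
at [ 0.58   -0.2147  0.0155] yaw 172.08 j7 1.03 t 34.1 F [-2.8547 -0.8586  6.9098] grip 0.5395610014943045 14.872055053710938
(0.5807, -0.2132, 0.0155, 172.15) -> d [-0.0005  0.0015 -0.    ] spin -0.0016 rows 0.0
```

Contact at 7 N, and the position is right. Release and rise.

Request:
send_rows:
  deltas:
    - {"dx": 0,"dy": 0,"dz": 0,"spin": 0,"gripper": 0.65}
    - {"dx": 0,"dy": 0,"dz": 0,"spin": 0,"gripper": 0.65}
    - {"dx": 0,"dy": 0,"dz": 0,"spin": 0,"gripper": 0.65}
    - {"dx": 0,"dy": 0,"dz": -0.005,"spin": 0,"gripper": 0.65}
    - {"dx": 0,"dy": 0,"dz": -0.015,"spin": 0,"gripper": 0.65}
    - {"dx": 0,"dy": 0,"dz": -0.04,"spin": 0,"gripper": 0.65}
    - {"dx": 0,"dy": 0,"dz": -0.09,"spin": 0,"gripper": 0.65}
    - {"dx": 0,"dy": 0,"dz": -0.14,"spin": 0,"gripper": 0.65}
    - {"dx": 0,"dy": 0,"dz": -0.185,"spin": 0,"gripper": 0.65}
    - {"dx": 0,"dy": 0,"dz": -0.185,"spin": 0,"gripper": 0.65}
    - {"dx": 0,"dy": 0,"dz": -0.185,"spin": 0,"gripper": 0.65}

```text
time_s: 35.25
tool_pos: [0.5807, -0.2143, 0.201]
eef_rot: [-3.141, 0.003, 3.004]
contact_force: [0.1, 0.2, -0.8]
grip_width: 0.651
grip_force: 0.0
```

```bash
python3 - <<'E'
from h import *
plan((.58,-.2147,.2,172))
a=ctrl.snapshot('wrist')[60:420,120:520,::-1]; b=ctrl.snapshot('scene')[160:360,80:480,::-1]
cv2.imwrite('pics/end.png',np.vstack([cv2.resize(a,(400,360)),cv2.resize(b,(400,200))]))
E
```

```text
at [ 0.5807 -0.2143  0.201 ] yaw 172.13 j7 1.2 t 35.2 F [ 0.1358  0.2499 -0.7722] grip 0.6511074143718539 0.0
(0.58, -0.2147, 0.2, 172) -> d [ 0.0007 -0.0005  0.001 ] spin 0.0028 rows 0.0
```

View pics/end.png

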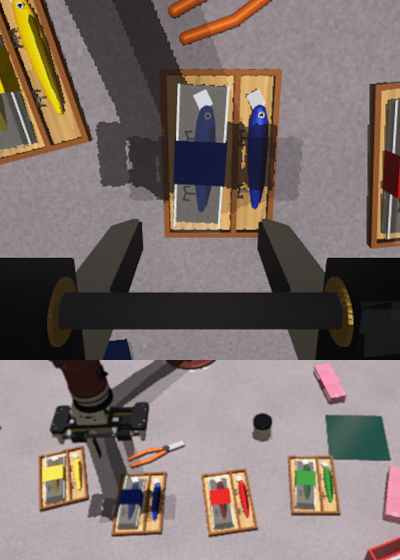

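All four boxes lie flat in their matching trays (blue at crop 175–232, 83–228), and the jar and cutters have not moved. Handing in.

```bash
python3 -c "
from bench import ctrl
print(ctrl.close_job())"
```

```text
the job is handed in; nothing more can be done
None
```

I set all four boxes flat in the trays of their colour, upper two first, left the jar and cutters where they were, and handed the job in at about 35 s; no verdict came back.

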